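# Stack the nested crates by turning them

## Robot

A 6-joint arm with a two-finger parallel gripper is mounted at the origin on a cart in front of the work surface, level with it; the furniture and walls round the work are solid. World frame = base frame: x ahead of the robot, y to its left, z up, the work surface at z = 0. Lengths are in m, angles in rad, forces in N, time in s.
With the tool pointing down it reaches from about 0.375 to 0.975 m from the base axis. Payload 3.8 kg.
Tool frame: the origin (TCP) lies on the centre line of the jaws, within the pads' length; the fingertips stand 8 mm ahead of it and the grasp point (between the pads) lies 11 mm behind it; z points along the fingers, y is the direction in which the jaws open and shut (so a half turn about z gives the same grasp; the last joint's range is limited). The gripper opens to 85 mm and grips with 20 to 120 N. Pads are 22 mm wide; open, the fingers measure 114 mm over their backs; the gripper's body (76 mm by 85 mm) begins 54 mm behind the grasp point. The pads swing forward as they close: fully open they stand 13 mm farther back than shut.
Start: joints at [1.193, 0.264, 1.604, -0, 1.274, -0.037], TCP at [0.226, 0.636, 0.239] pointing down, gripper open.
Joint ranges: [-2.63, 2.63], [-0.94, 2.18], [0.31, 2.57], [-1.31, 4.45], [0, 2.66], [-2.55, 2.55]. Speed limits (rad/s): [2.57, 2.57, 3.14, 3.14, 3.14, 3.14].

## Interface

Orientations are given as a rotation vector (axis times angle).
In Python, from workcell import bot gives the robot as it stands.
- The arm moves only by the tool arm_command, never from a script. Its arguments are lists of equal length, an entry for each row: "slide": the shift along the tool's x, y, z in m, a list of three; "angular": the turn, a rotation vector about the tool's x, y, z in degrees, a list of three; "hand": the finger opening in m, from 0 to 0.0854. A call has exactly 8 rows; each row shifts and turns the pose as measured when the row begins, along the tool's axes as they then stand; what a row does not reach is not made up. A row lasts 1/10 s, in which the tool goes at most 50 mm and 8.59 degrees, less where a joint would pass 70% of its speed; a pose out of reach is approached as far as the arm can. A call is refused whole if a number of a shift passes 0.05 or a number of a turn 8.59, either way. A call with a gripper value outside its range is refused whole. The fingers move at their own pace and stop on an object; "squeeze" is the grip in N (left out, the last holds). Time passes only in rows, so rows that do not move let the fingers close, or fill a call up. It gives the time, the measured TCP pose, the force and the opening at its end, in the units of the state.
- bot.read_state(): the state, without advancing time (a new reading comes with each control period).
- bot.read_camera(name): name is "scene" or "top"; returns the picture (420x560x3 uint8, red, green, blue); there is no depth.
- bot.get_calibration(name): a dict with "fx", "fy", "cx", "cy" (pixels), "R" (3x3) and "t" (3): a world point X has camera coordinates R X + t. Camera axes: x right, y down, z forward; pixel columns grow to the right and rows downward; lengths in m; the calibration is good to about 2 mm. A picture is of the moment at which its call begins. get_calibration takes no time and is no camera call.
- bot.finish_job(): hands the job in, once; it reports no verdict.
The state is a dict: "time": time; "q": joint angles; "joint_vel": joint speeds; "joint_torque": joint torques, N m; "tool_pos": TCP position; "tcp_rot": TCP orientation; "wrist_force": force on the tool from outside, world axes, zero at the start; "torque": the same for the moment, N m; "width": opening from 0.0 (shut) to 1.0 (fully open).
Only numpy, scipy, OpenCV 4.12 (cv2) and the standard library are available. Lean on these libraries where they do the work, as an engineer would, in place of code of your own. Each camera call takes 0.05 s, during which the arm holds its last target.

## Task

Build one stack of three on the crate that holds the carton, leaving that crate where it stands: take the two empty crates apart and set them on it one above the other, each turned half a turn from the one below (yellow end over blue end) so that it sits level, down on the lugs and not nested. Keep the carton in the bottom crate and leave the wash bottle, the hand stamp and the other carton undisturbed.

Things in the scene. Friction and masses are not known exactly. Their poses are not given: they have to be found in the camera images.
- base_crate_mid (a point): Crate with the carton in it, loose: blue plastic stack-nest crate, one yellow end, 130 long x 66 wide x 66 high. Point: its centre, 33 above underside, 33 below rim; x runs lengthwise to the YELLOW end, y across, z up. Top 28 mm is a vertical rim band, walls 3.5 thick; below, walls taper to a 112 x 48 underside. Lugs inside the rim at both ends, tops 5 below the rim. 0.15 to 0.25 kg.
- lower_empty_mid (a point): Lower of two empty crates nested on the riser, loose; same kind, point and axes as base_crate. Crates with same end colours together nest, undersides 28 apart. With the yellow end over the other's blue end they stop on the lugs, undersides 61 apart, in pockets with 3.5 mm play lengthwise and 5 sideways either way; set outside these, a crate perches on the rim.
- upper_empty_mid (a point): Upper of the two empty crates, nested in the lower one, its whole 28 mm rim band standing free above the lower's rim; same kind, point and axes. Any crate can be gripped from above across its 66 mm width at the rim band, or by one rim wall.
- load_carton_mid (a point): Small white and blue carton, 75 long (y) x 35 x 45 high, standing in the base crate on its 3 mm floor; its top is 18 below the crate's rim. This point is its centre; normally about 7 below the crate's centre.
- riser_top (a point): Centre of the top of the fixed grey riser table on which crates, stamp and cream carton stand: 190 (x) x 350 (y), top 160 above the belt. Fixed hazards: a frame post, 40 mm square, floor to ceiling at x 0.26, y 0.12, before the table: fold or raise an arm to pass it; the fixture behind, to 145 high over the belt.
- wash_bottle_mid (a point): White squeeze bottle with a red cap and a thin bent spout, a bystander standing on the belt left of the riser: body 62 in diameter to 138 high, cap to 166, spout to 185. This point is on the body's axis, 90 above the belt.
- ok_stamp_mid (a point): Hand stamp with a dark turned handle on a wooden block, standing on the riser behind the crates, a bystander: 27 x 40 (y) x 74 high; this point is half-way up.
- pads_carton_mid (a point): Cream and brown carton standing on the right end of the riser, a bystander: 45 x 85 (y) x 60 high; this point is its centre.

How it is judged:
At the end, for the whole second after the job is handed in: One stack on the carton's crate, empties in either order: each level, 61 +-3 mm above the one below (on its lugs), within 7 mm lengthwise, 9 mm sideways, 0.15 rad of it; bottom crate upright within 40 mm of its start, carton on its floor; all at rest (((z of upper_empty_mid in the frame of base_crate_mid between 0.058 and 0.064 m and x of upper_empty_mid in the frame of base_crate_mid between -0.007 and 0.007 m and y of upper_empty_mid in the frame of base_crate_mid between -0.009 and 0.009 m and angle between the x axis of upper_empty_mid and the x axis of base_crate_mid, either way round below 0.15 rad and angle between each of upper_empty_mid, lower_empty_mid's own z axis and vertical below 0.06 rad and z of lower_empty_mid in the frame of upper_empty_mid between 0.058 and 0.064 m and x of lower_empty_mid in the frame of upper_empty_mid between -0.007 and 0.007 m and y of lower_empty_mid in the frame of upper_empty_mid between -0.009 and 0.009 m and angle between the x axis of lower_empty_mid and the x axis of upper_empty_mid, either way round below 0.15 rad) or (z of lower_empty_mid in the frame of base_crate_mid between 0.058 and 0.064 m and x of lower_empty_mid in the frame of base_crate_mid between -0.007 and 0.007 m and y of lower_empty_mid in the frame of base_crate_mid between -0.009 and 0.009 m and angle between the x axis of lower_empty_mid and the x axis of base_crate_mid, either way round below 0.15 rad and angle between each of lower_empty_mid, upper_empty_mid's own z axis and vertical below 0.06 rad and z of upper_empty_mid in the frame of lower_empty_mid between 0.058 and 0.064 m and x of upper_empty_mid in the frame of lower_empty_mid between -0.007 and 0.007 m and y of upper_empty_mid in the frame of lower_empty_mid between -0.009 and 0.009 m and angle between the x axis of upper_empty_mid and the x axis of lower_empty_mid, either way round below 0.15 rad)) and distance of base_crate_mid from where it was at the start of the episode below 0.04 m and angle between base_crate_mid's own z axis and vertical below 0.06 rad and z of load_carton_mid in the frame of base_crate_mid between -0.012 and -0.003 m and linear speed of each of base_crate, lower_empty, upper_empty below 0.02 m/s); the robot touches nothing.
It fails at once if the wash bottle is knocked over or shifted by more than 40 mm (angle between wash_bottle_mid's own z axis and vertical above 0.4 rad or distance of wash_bottle_mid from where it was at the start of the episode above 0.04 m).
It fails at once if the hand stamp or the other carton is shifted by more than 30 mm (distance of any of ok_stamp_mid, pads_carton_mid from where it was at the start of the episode above 0.03 m).
It fails at once if the bottom crate is shifted by more than 60 mm (distance of base_crate_mid from where it was at the start of the episode above 0.06 m).
It fails at once if the carton leaves the bottom crate (distance between load_carton_mid and base_crate_mid above 0.05 m).
It also fails if it takes over 61 s, if anything falls off the work surface, if the arm or the gripper's body presses on something with over 40 N, if the wrist force passes 120 N, or if a joint passes its speed limit or range.

## Working session

There is one attempt and no reset: what is moved stays moved. The work goes in short steps, Python scripts to look and compute and a tool call to move; the robot and the scene stay as the last step left them, time stands still between calls to the robot, and variables do not carry over. Pictures are saved under pics/ and viewed, and the job is handed in when it is done.

Besides the shell and the picture viewer there is one more tool, called after "Request:" as name(argument=value, ...), one argument or row to a line, values as JSON. arm_command: Moves the arm, as the interface text tells. Its arguments: {"type":"object","properties":{"slide":{"type":"array","items":{"type":"array","items":{"type":"number"}}},"angular":{"type":"array","items":{"type":"array","items":{"type":"number"}}},"hand":{"type":"array","items":{"type":"number"}},"squeeze":{"type":"number"}},"required":["slide","angular","hand"]}

```bash
ls; mkdir -p pics; python3 - <<'E'
from workcell import bot
import cv2
for n in("scene","top"):
    im=bot.read_camera(n); cv2.imwrite(f"pics/{n}0.png",im[:,:,::-1])
    c=bot.get_calibration(n); print(n,c)
print(bot.read_state())
E
```

```text
pics
scene {'fx': 389.6637924515756, 'fy': 389.6637924515756, 'cx': 271.2137953447027, 'cy': 214.14551703178196, 'R': array([[ 0.91036574,  0.41345866,  0.01691651],
       [ 0.31912951, -0.67547089, -0.66475216],
       [-0.26342093,  0.61056615, -0.74687241]]), 't': array([-0.39539675,  0.01389842,  1.11057926])}
top {'fx': 537.5109013007574, 'fy': 537.5109013007574, 'cx': 273.38957706791814, 'cy': 203.12847210849125, 'R': array([[-0.01512577, -0.9995282 ,  0.02673183],
       [-0.9890491 ,  0.0110311 , -0.14717401],
       [ 0.14680969, -0.02866521, -0.98874932]]), 't': array([0.00688958, 0.46260282, 1.36342943])}
{'time': 0.1, 'q': array([ 1.19311399e+00,  2.64669730e-01,  1.60527015e+00,  3.11504439e-05,
        1.27370399e+00, -3.69028623e-02]), 'joint_vel': array([-0.00068308, -0.0010294 , -0.00368798, -0.00079726, -0.00023789,
       -0.00044024]), 'joint_torque': array([ 7.07328181e-04, -5.16705823e+01, -3.68589950e+01,  9.72873954e-05,
        6.09437615e-03, -5.27482005e-07]), 'tool_pos': array([0.22535015, 0.63557181, 0.23807429]), 'tcp_rot': array([-0.5326461 , -3.09564973,  0.00314299]), 'wrist_force': array([-0.5658891 ,  0.21271881,  0.44574195]), 'torque': array([-0.02157232, -0.04893687,  0.01567361]), 'width': 0.9991227910372991}
```

View pics/scene0.png

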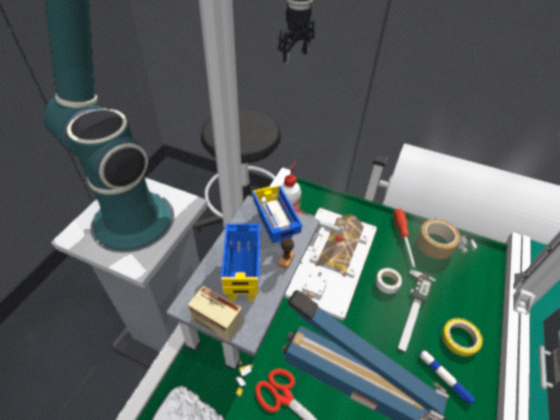

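View pics/top0.png

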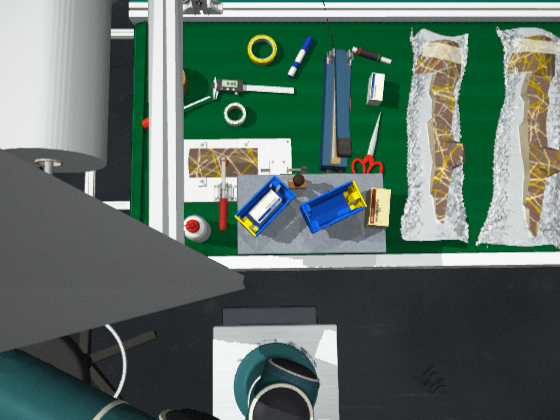

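```bash
cat > h.py <<'E'
import numpy as np, cv2
from workcell import bot
C={n:bot.get_calibration(n) for n in("scene","top")}
def ray(n,u,v):
    c=C[n]; d=np.array([(u-c["cx"])/c["fx"],(v-c["cy"])/c["fy"],1.]); R=c["R"]
    return -R.T@c["t"], R.T@d
def onz(n,u,v,z):
    o,d=ray(n,u,v); return o+d*(z-o[2])/d[2]
def proj(n,X):
    c=C[n]; p=c["R"]@np.asarray(X,float)+c["t"]; return np.array([c["fx"]*p[0]/p[2]+c["cx"],c["fy"]*p[1]/p[2]+c["cy"]])
E
python3 - <<'E'
from h import *
for n in C: print(n,-C[n]["R"].T@C[n]["t"])
im=cv2.imread("pics/top0.png")[165:260,180:400]; cv2.imwrite("pics/topc.png",cv2.resize(im,None,fx=3.6,fy=3.6,interpolation=cv2.INTER_CUBIC))
im=cv2.imread("pics/scene0.png")[160:340,170:350]; cv2.imwrite("pics/scenec.png",cv2.resize(im,None,fx=3.3,fy=3.3,interpolation=cv2.INTER_CUBIC))
E
```

```text
scene [ 0.64807007 -0.50521392  0.84538875]
top [0.25747647 0.04086631 1.41598886]
```

View pics/topc.png

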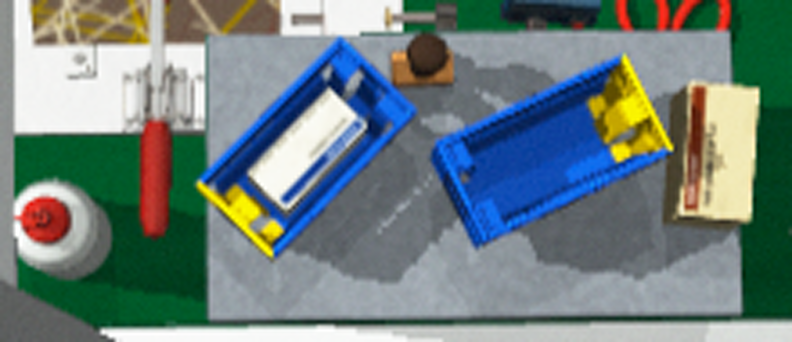

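View pics/scenec.png

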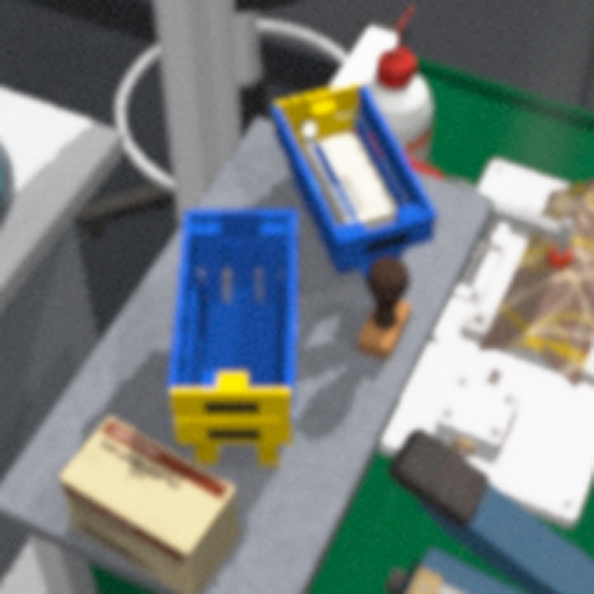

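```bash
python3 - <<'E'
import cv2
im=cv2.imread("pics/top0.png")
for n,(u,v) in {"a":(230,170),"b":(297,175)}.items():
    cv2.imwrite(f"pics/z{n}.png",cv2.resize(im[v:v+64,u:u+75],None,fx=9,fy=9,interpolation=cv2.INTER_CUBIC))
E
```

```text
(no output)
```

View pics/za.png

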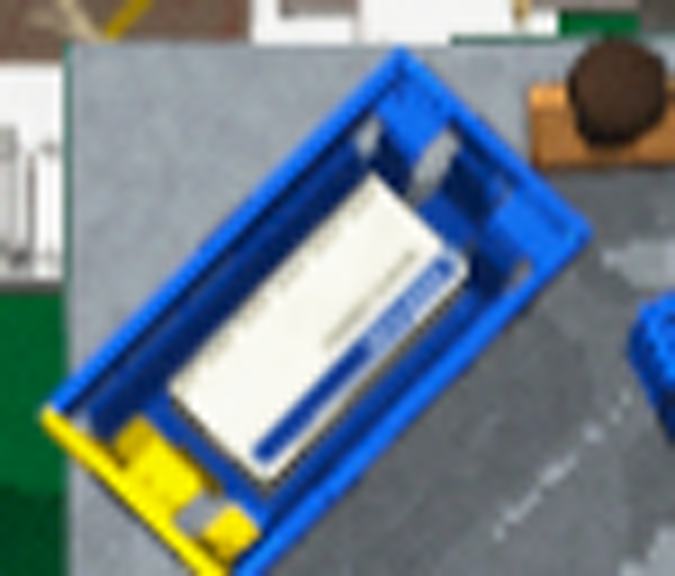

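View pics/zb.png

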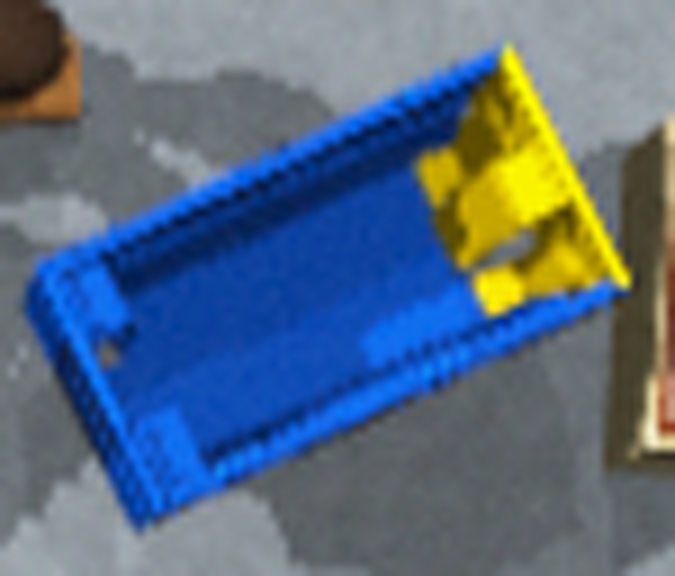

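```bash
cat >> h.py <<'E'
def fit(pix,loc,z,n="top"):
    """rigid 2D fit of local rim corners to pixels cast on plane z -> x,y,yaw,resid(mm)"""
    P=np.array([onz(n,u,v,z)[:2] for u,v in pix]); L=np.array(loc)
    pm,lm=P.mean(0),L.mean(0); a=(L-lm)@np.array([1,1j]); b=(P-pm)@np.array([1,1j])
    th=np.angle(np.sum(b*np.conj(a))); R=np.array([[np.cos(th),-np.sin(th)],[np.sin(th),np.cos(th)]])
    t=pm-R@lm; return t,th,((P-(L@R.T+t))*1000).round(1),P
def zp(x,y,ou,ov,s): return ((x+.5)/s-.5+ou,(y+.5)/s-.5+ov)
E
python3 - <<'E'
from h import *
X,Y=.065,.033
a=[zp(x,y,230,170,9) for x,y in[(402,48),(592,228),(42,412)]]
print(fit(a,[(-X,-Y),(-X,Y),(X,-Y)],.226))
b=[zp(x,y,297,175,9) for x,y in[(42,262),(150,510),(510,45),(630,285)]]
print(fit(b,[(-X,Y),(-X,-Y),(X,Y),(X,-Y)],.254))
for nm,u,v,z in[("bottle cap",192.5,228,.166),("stamp",298,180,.234)]: print(nm,onz("top",u,v,z))
for p in[(237,174.5),(384,174.5),(386,253),(237.5,253)]: print(onz("top",*p,.16))
for p in[(375,189),(391,189),(387,227),(370,227)]: print("pads",onz("top",*p,.22))
E
```

```text
(array([0.42974869, 0.0256293 ]), np.float64(2.357075131389485), array([[-0.5,  0.4],
       [-0.1,  0.4],
       [ 0.6, -0.9]]), array([[ 0.49857177,  0.00351222],
       [ 0.45232977, -0.04323197],
       [ 0.4076609 ,  0.09404128]]))
(array([ 0.42425112, -0.12489789]), np.float64(-1.1503897320196699), array([[ 0.3, -1.7],
       [-0.3,  0.5],
       [-0.2,  0.7],
       [ 0.2,  0.4]]), array([[ 0.42813801, -0.05375117],
       [ 0.36730573, -0.07850306],
       [ 0.48069744, -0.17007724],
       [ 0.4208633 , -0.19726009]]))
bottle cap [0.38668055 0.19375807 0.166     ]
stamp [ 0.48476261 -0.04936664  0.234     ]
[0.51374507 0.08996411 0.16      ]
[ 0.51033925 -0.26165263  0.16      ]
[ 0.32283913 -0.25781589  0.16      ]
[0.32758512 0.0897665  0.16      ]
pads [ 0.46491635 -0.22511082  0.22      ]
pads [ 0.46453492 -0.26167312  0.22      ]
pads [ 0.37795057 -0.24849988  0.22      ]
pads [ 0.37842538 -0.21008151  0.22      ]
```

Request:
arm_command(
  slide=[
    [0, -0.03, -0.04],
    [0, -0.03, -0.04],
    [0, -0.03, -0.04],
    [0, -0.03, -0.04],
    [0, -0.03, -0.04],
    [0, -0.03, -0.04],
    [0, -0.03, -0.04],
    [0, 0, 0],
  ],
  angular=[
    [0, 0, 0],
    [0, 0, 0],
    [0, 0, 0],
    [0, 0, 0],
    [0, 0, 0],
    [0, 0, 0],
    [0, 0, 0],
    [0, 0, 0],
  ],
  hand=[0.085, 0.085, 0.085, 0.085, 0.085, 0.085, 0.085, 0.085],
)

```text
time: 0.9
tool_pos: [0.1536, 0.4332, 0.5174]
tcp_rot: [-0.532, -3.092, 0.033]
wrist_force: [0.8, 0.6, 0.1]
width: 0.994
```

```bash
python3 - <<'E'
from h import *
s=bot.read_state()
print(s["time"],s["q"].round(4),s["tool_pos"].round(4),s["tcp_rot"].round(4))
open("log.txt","a").write(repr((s["q"].tolist(),s["tool_pos"].tolist()))+"\n")
E
```

```text
0.9 [ 1.1762e+00 -1.7820e-01  1.5666e+00 -5.0000e-04  1.7746e+00 -5.3900e-02] [0.1536 0.4332 0.5174] [-0.5319 -3.0918  0.0329]
```

Request:
arm_command(
  slide=[
    [0, -0.03, -0.01],
    [0, -0.03, -0.01],
    [0, -0.03, -0.01],
    [0, -0.03, -0.01],
    [0, -0.02, -0.01],
    [0, 0, 0],
    [0, 0, 0],
    [0, 0, 0],
  ],
  angular=[
    [0, 0, 0],
    [0, 0, 0],
    [0, 0, 0],
    [0, 0, 0],
    [0, 0, 0],
    [0, 0, 0],
    [0, 0, 0],
    [0, 0, 0],
  ],
  hand=[0.085, 0.085, 0.085, 0.085, 0.085, 0.085, 0.085, 0.085],
)

```text
time: 1.7
tool_pos: [0.106, 0.299, 0.5675]
tcp_rot: [-0.532, -3.091, 0.037]
wrist_force: [0.2, -0.9, 0.0]
width: 0.995
```

```bash
python3 - <<'E'
from h import *
s=bot.read_state()
print(s["time"],s["q"].round(4),s["tool_pos"].round(4),s["tcp_rot"].round(4))
f=open("log.txt","a")
for q,p in[(s["q"].tolist(),s["tool_pos"].tolist()),([ 1.19311399,.264669730,1.60527015,0,1.27370399,-.0369],[0.22535015, 0.63557181, 0.23807429])]: f.write(repr((q,p))+"\n")
f.close()
D=[eval(l) for l in open("log.txt")]
from scipy.optimize import least_squares
def rz(p,q):
    a1,h,L1,L2,L3=p; t1=q[1];t2=t1+q[2];t3=t2+q[4]
    return a1+L1*np.sin(t1)+L2*np.sin(t2)+L3*np.sin(t3), h+L1*np.cos(t1)+L2*np.cos(t2)+L3*np.cos(t3)
def res(p):
    o=[]
    for q,x in D:
        c,s_=np.cos(q[0]),np.sin(q[0]); r=c*x[0]+s_*x[1]; lat=-s_*x[0]+c*x[1]
        a,b=rz(p,q); o+=[a-r,b-x[2]]
    return o
for q,x in D: print("lat",-np.sin(q[0])*x[0]+np.cos(q[0])*x[1])
r=least_squares(lambda p:np.r_[res(p),1e-3*p[0]],[0,.4,.45,.45,.25]); print(r.x,np.array(r.fun).round(4))
E
```

```text
1.7 [ 1.1526e+00 -4.2150e-01  1.6511e+00 -1.1000e-03  1.9363e+00 -7.7800e-02] [0.106  0.299  0.5675] [-0.5319 -3.091   0.0373]
lat 0.024722681940852476
lat 0.024547508608252028
lat 0.02491012155528355
[-2.37443864e-04  2.32972276e-01  5.11286330e-01  5.66173454e-01
  3.21530886e-01] [-0.  0.  0. -0.  0. -0. -0.]
```

Request:
arm_command(
  slide=[
    [0, -0.03, 0.01],
    [0, -0.03, 0.01],
    [0, -0.03, 0.01],
    [0, -0.03, 0.01],
    [0, -0.03, 0.01],
    [0, -0.02, 0.01],
    [0, 0, 0],
    [0, 0, 0],
  ],
  angular=[
    [0, 0, 0],
    [0, 0, 0],
    [0, 0, 0],
    [0, 0, 0],
    [0, 0, 0],
    [0, 0, 0],
    [0, 0, 0],
    [0, 0, 0],
  ],
  hand=[0.085, 0.085, 0.085, 0.085, 0.085, 0.085, 0.085, 0.085],
)

```text
time: 2.5
tool_pos: [0.0497, 0.139, 0.5016]
tcp_rot: [-0.529, -3.085, 0.069]
wrist_force: [0.5, 0.8, 0.0]
width: 0.993
```

```bash
cat > st.py <<'E'
from h import *
from scipy.spatial.transform import Rotation as Ro
s=bot.read_state(); M=Ro.from_rotvec(s["tcp_rot"]).as_matrix()
p=s["tool_pos"]
print("t",round(s["time"],2),"q",s["q"].round(3),"p",p.round(4),"r",np.hypot(p[0],p[1]).round(3),"az",np.arctan2(p[1],p[0]).round(3))
print("jaw az",np.arctan2(M[1,1],M[0,1]).round(4),"toolx",M[:,0].round(3),"tz",M[:,2].round(4),"F",s["wrist_force"].round(1),"w",s["width"].round(3))
E
python3 - <<'E'
import st
from h import *
cv2.imwrite("pics/s1.png",bot.read_camera("scene")[:,:,::-1])
E
```

```text
t 2.5 q [ 1.067 -0.777  1.938 -0.005  2.025 -0.166] p [0.0497 0.139  0.5016] r 0.148 az 1.227Traceback (most recent call last):
  File "<stdin>", line 1, in <module>
  File "st.py", line 6, in <module>
    print("jaw az",np.arctan2(M[1,1],M[0,1]).round(4),"toolx",M[:,0].round(3),"tz",M[:,2].round(4),"F",s["wrist_force"].round(1),"w",s["width"].round(3))
                                                                                                                                     ^^^^^^^^^^^^^^^^
AttributeError: 'float' object has no attribute 'round'
```

```bash
sed -i 's/s\["width"\].round(3)/round(s["width"]*85.4,1)/' st.py; python3 - <<'E'
import st
from h import *
cv2.imwrite("pics/s1.png",bot.read_camera("scene")[:,:,::-1])
E
```

```text
t 2.5 q [ 1.067 -0.777  1.938 -0.005  2.025 -0.166] p [0.0497 0.139  0.5016] r 0.148 az 1.227
jaw az 1.231 toolx [-0.943  0.333  0.003] tz [-0.0181 -0.0414 -0.999 ] F [0.5 0.8 0. ] w 84.8
```

View pics/s1.png

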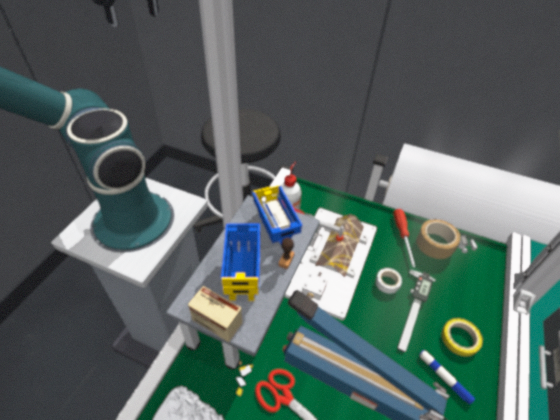

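Request:
arm_command(
  slide=[
    [-0.022, -0.002, 0],
    [-0.022, -0.002, 0],
    [-0.022, -0.002, 0],
    [-0.022, -0.002, 0],
    [-0.022, -0.002, 0],
    [-0.022, -0.002, 0],
    [-0.022, -0.002, 0],
    [-0.022, -0.002, 0],
  ],
  angular=[
    [0, 0, 8.5],
    [0, 0, 8.5],
    [0, 0, 8.5],
    [0, 0, 8.5],
    [0, 0, 8.5],
    [0, 0, 8.5],
    [0, 0, 8.5],
    [0, 0, 8.5],
  ],
  hand=[0.085, 0.085, 0.085, 0.085, 0.085, 0.085, 0.085, 0.085],
)

```text
time: 3.35
tool_pos: [0.1569, 0.006, 0.5045]
tcp_rot: [2.17, 2.255, -0.082]
wrist_force: [0.5, 0.5, 0.1]
width: 0.996
```

```bash
python3 st.py
```

```text
t 3.35 q [-0.022 -0.765  1.929 -0.05   2.004 -0.081] p [0.1569 0.006  0.5045] r 0.157 az 0.038
jaw az 0.0378 toolx [-0.039  0.998 -0.044] tz [-0.0284 -0.0452 -0.9986] F [0.5 0.5 0.1] w 85.1
```

```bash
cat > plan.py <<'E'
import sys
from h import *
from scipy.spatial.transform import Rotation as Ro, Slerp
def plan(x,y,z,phi,n,go=0):
    s=bot.read_state(); R0=Ro.from_rotvec(s["tcp_rot"]); p0=s["tool_pos"]
    yx=np.array([np.cos(phi),np.sin(phi),0]); zz=np.array([0,0,-1.]); R1=Ro.from_matrix(np.c_[np.cross(yx,zz),yx,zz])
    d=(R0.inv()*R1).as_rotvec(); sl=[]; T=np.array([x,y,z]); step=Ro.from_rotvec(d/n)
    print("total rot deg",np.degrees(d).round(2),"dist",(T-p0).round(4))
    R=R0
    for i in range(n):
        sl.append((R.inv().apply((T-p0)/n)).round(4).tolist()); R=R*step
    print("slide",sl); print("ang each",np.degrees(d/n).round(2).tolist())
if __name__=="__main__":
    a=list(map(float,sys.argv[1:])); plan(*a[:4],int(a[4]))
E
python3 plan.py .424 -.125 .33 .4206 8
```

```text
total rot deg [ -2.19   2.16 -21.89] dist [ 0.2671 -0.131  -0.1745]
slide [[-0.0167, 0.0334, 0.0216], [-0.0184, 0.0324, 0.0216], [-0.02, 0.0314, 0.0217], [-0.0216, 0.0303, 0.0218], [-0.0231, 0.0292, 0.0218], [-0.0246, 0.0279, 0.0218], [-0.026, 0.0266, 0.0218], [-0.0273, 0.0252, 0.0218]]
ang each [-0.27, 0.27, -2.74]
```

Request:
arm_command(
  slide=[
    [-0.017, 0.033, 0.022],
    [-0.018, 0.032, 0.022],
    [-0.02, 0.031, 0.022],
    [-0.022, 0.03, 0.022],
    [-0.023, 0.029, 0.022],
    [-0.025, 0.028, 0.022],
    [-0.026, 0.027, 0.022],
    [-0.027, 0.025, 0.022],
  ],
  angular=[
    [-0.3, 0.3, -2.7],
    [-0.3, 0.3, -2.7],
    [-0.3, 0.3, -2.7],
    [-0.3, 0.3, -2.7],
    [-0.3, 0.3, -2.7],
    [-0.3, 0.3, -2.7],
    [-0.3, 0.3, -2.7],
    [-0.3, 0.3, -2.7],
  ],
  hand=[0.085, 0.085, 0.085, 0.085, 0.085, 0.085, 0.085, 0.085],
)

```text
time: 4.15
tool_pos: [0.4411, -0.1362, 0.3245]
tcp_rot: [1.71, 2.632, 0.02]
wrist_force: [0.0, 0.0, 1.3]
width: 0.995
```

```bash
python3 st.py; python3 plan.py .4243 -.125 .29 .4206 4
```

```text
t 4.15 q [-0.362 -0.197  1.924  0.012  1.408 -0.782] p [ 0.4411 -0.1362  0.3245] r 0.462 az -0.3
jaw az 0.4185 toolx [-0.406  0.914  0.004] tz [ 0.0095  0.0087 -0.9999] F [0.  0.  1.3] w 85.0
total rot deg [ 0.7  -0.23 -0.12] dist [-0.0168  0.0112 -0.0345]
slide [[0.0042, -0.0028, 0.0086], [0.0043, -0.0028, 0.0086], [0.0043, -0.0028, 0.0086], [0.0043, -0.0027, 0.0086]]
ang each [0.18, -0.06, -0.03]
```

Request:
arm_command(
  slide=[
    [0, 0, 0],
    [0.004, -0.003, 0.009],
    [0.004, -0.003, 0.009],
    [0.004, -0.003, 0.009],
    [0.004, -0.003, 0.009],
    [0, 0, 0],
    [0, 0, 0],
    [0, 0, 0],
  ],
  angular=[
    [0, 0, 0],
    [0.2, 0, 0],
    [0.2, 0, 0],
    [0.2, 0, 0],
    [0, 0, 0],
    [0, 0, 0],
    [0, 0, 0],
    [0, 0, 0],
  ],
  hand=[0.085, 0.085, 0.085, 0.085, 0.085, 0.085, 0.085, 0.085],
)

```text
time: 4.95
tool_pos: [0.4232, -0.1246, 0.2792]
tcp_rot: [-1.703, -2.623, -0.001]
wrist_force: [-0.3, 0.5, 0.5]
width: 0.997
```

```bash
python3 st.py; python3 plan.py .4243 -.125 .24 .4206 4; python3 - <<'E'
from h import *
a=bot.read_camera("scene")[:,:,::-1];b=bot.read_camera("top")[:,:,::-1]
a=cv2.resize(a[150:330,160:340],(500,500),interpolation=cv2.INTER_CUBIC)
cv2.imwrite("pics/s2.png",a)
cv2.imwrite("pics/t2.png",b)
E
```

```text
t 4.95 q [-0.346 -0.207  2.014  0.004  1.348 -0.766] p [ 0.4232 -0.1246  0.2792] r 0.441 az -0.286
jaw az 0.4194 toolx [-0.407  0.913  0.012] tz [-0.0116  0.0083 -0.9999] F [-0.3  0.5  0.5] w 85.1
total rot deg [-0.41 -0.7  -0.07] dist [ 0.0011 -0.0004 -0.0392]
slide [[-0.0003, 0.0003, 0.0098], [-0.0003, 0.0003, 0.0098], [-0.0003, 0.0002, 0.0098], [-0.0002, 0.0002, 0.0098]]
ang each [-0.1, -0.18, -0.02]
```

View pics/s2.png

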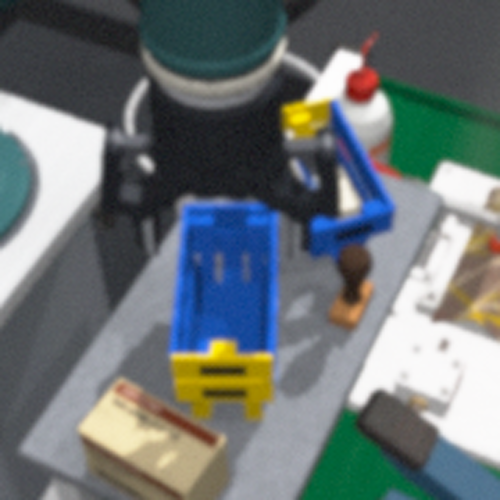

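View pics/t2.png

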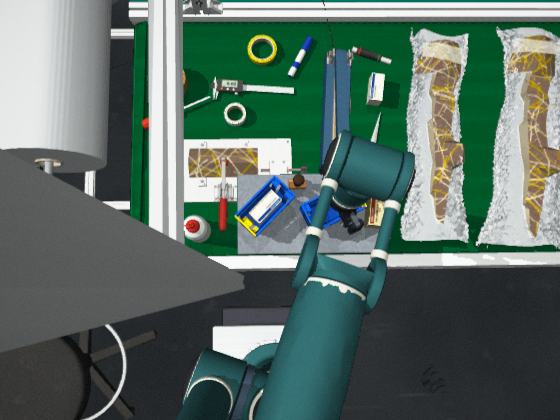

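```bash
python3 - <<'E'
from h import *
for X in[(.4232,-.1246,.279),(.4243,-.1249,.254),(.42363+.052,-.1246+.0235,.285),(.4232-.052,-.1246-.0235,.285)]:
    p=proj("scene",X); print(p,(p-[160,150])*500/180, proj("top",X))
E
```

```text
[240.1739716  240.12790752] [222.70547668 250.35529868] [335.13887574 203.874762  ]
[241.1864285  248.61353673] [225.51785694 273.92649092] [333.65872734 205.03975832]
[271.55430047 238.55591559] [309.87305687 245.98865441] [323.84866471 179.43769083]
[208.67054761 237.72927971] [135.19596558 243.69244363] [347.3547173  227.58632493]
```

Request:
arm_command(
  slide=[
    [0, 0, 0.012],
    [0, 0, 0.012],
    [0, 0, 0.012],
    [0, 0, 0.007],
    [0, 0, 0],
    [0, 0, 0],
    [0, 0, 0],
    [0, 0, 0],
  ],
  angular=[
    [-0.1, -0.2, 0],
    [-0.1, -0.2, 0],
    [-0.1, -0.2, 0],
    [0, -0.1, 0],
    [0, 0, 0],
    [0, 0, 0],
    [0, 0, 0],
    [0, 0, 0],
  ],
  hand=[0.085, 0.085, 0.085, 0.085, 0.085, 0.085, 0.085, 0.085],
)

```text
time: 5.85
tool_pos: [0.4233, -0.1249, 0.2322]
tcp_rot: [-1.711, -2.634, 0.003]
wrist_force: [-0.1, -0.0, -0.0]
width: 0.997
```

```bash
python3 st.py; python3 plan.py .4243 -.125 .236 .4206 2
```

```text
t 5.85 q [-3.420e-01 -1.860e-01  2.084e+00 -2.000e-03  1.245e+00 -7.600e-01] p [ 0.4233 -0.1249  0.2322] r 0.441 az -0.287
jaw az 0.4187 toolx [-0.407  0.914 -0.001] tz [-0.0013 -0.0015 -1.    ] F [-0.1 -0.  -0. ] w 85.1
total rot deg [-0.1   0.05 -0.11] dist [ 0.001  -0.0001  0.0038]
slide [[-0.0003, 0.0004, -0.0019], [-0.0003, 0.0004, -0.0019]]
ang each [-0.05, 0.02, -0.05]
```

Request:
arm_command(
  slide=[
    [0, 0, -0.004],
    [0, 0, 0],
    [0, 0, 0],
    [0, 0, 0],
    [0, 0, 0],
    [0, 0, 0],
    [0, 0, 0],
    [0, 0, 0],
  ],
  angular=[
    [0, 0, 0],
    [0, 0, 0],
    [0, 0, 0],
    [0, 0, 0],
    [0, 0, 0],
    [0, 0, 0],
    [0, 0, 0],
    [0, 0, 0],
  ],
  hand=[0.085, 0.075, 0.07, 0.06, 0.055, 0.055, 0.055, 0.055],
  squeeze=40,
)

```text
time: 6.65
tool_pos: [0.4244, -0.1253, 0.2384]
tcp_rot: [1.71, 2.632, -0.002]
wrist_force: [-0.4, -0.4, 0.7]
width: 0.761
```

```bash
python3 st.py
```

```text
t 6.65 q [-3.420e-01 -1.910e-01  2.076e+00 -2.000e-03  1.254e+00 -7.600e-01] p [ 0.4244 -0.1253  0.2384] r 0.443 az -0.287
jaw az 0.4186 toolx [-0.407  0.914 -0.003] tz [ 0.002  -0.0027 -1.    ] F [-0.4 -0.4  0.7] w 65.0
```

Request:
arm_command(
  slide=[
    [0, 0, -0.005],
    [0, 0, -0.01],
    [0, 0, -0.015],
    [0, 0, -0.015],
    [0, 0, -0.015],
    [0, 0, -0.01],
    [0, 0, 0],
    [0, 0, 0],
  ],
  angular=[
    [0, 0, 0],
    [0, 0, 0],
    [0, 0, 0],
    [0, 0, 0],
    [0, 0, 0],
    [0, 0, 0],
    [0, 0, 0],
    [0, 0, 0],
  ],
  hand=[0.055, 0.055, 0.055, 0.055, 0.055, 0.055, 0.055, 0.055],
)

```text
time: 7.45
tool_pos: [0.4228, -0.1245, 0.3115]
tcp_rot: [-1.711, -2.633, 0.003]
wrist_force: [-0.4, -0.8, -1.9]
width: 0.764
```

```bash
python3 st.py; python3 - <<'E'
from h import *
a=bot.read_camera("scene")[:,:,::-1]
cv2.imwrite("pics/s3.png",cv2.resize(a[150:330,160:340],(560,560),interpolation=cv2.INTER_CUBIC))
E
```

```text
t 7.45 q [-0.342 -0.23   1.974 -0.002  1.399 -0.76 ] p [ 0.4228 -0.1245  0.3115] r 0.441 az -0.286
jaw az 0.4187 toolx [-0.407  0.914 -0.   ] tz [-0.0023 -0.0011 -1.    ] F [-0.4 -0.8 -1.9] w 65.2
```

View pics/s3.png

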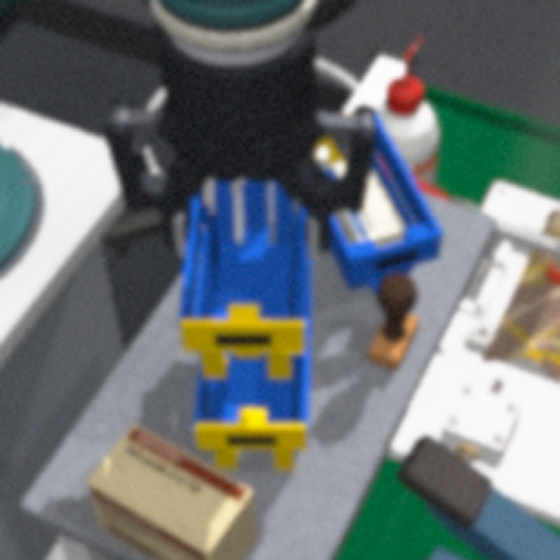

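```bash
python3 - <<'E'
from h import *
X,Y=.065,.033
a=[zp(x,y,170,160,3.3) for x,y in[(272,103),(362,85),(437,212),(338,245)]]
print(fit(a,[(X,Y),(X,-Y),(-X,-Y),(-X,Y)],.226,"scene")[:3])
im=cv2.imread("pics/scene0.png"); cv2.imwrite("pics/zs.png",cv2.resize(im[180:250,245:310],None,fx=8,fy=8,interpolation=cv2.INTER_CUBIC))
E
python3 plan.py .37 -.06 .36 .6 4;python3 plan.py .43 .0256 .345 .785 8
```

```text
(array([0.43112084, 0.02302191]), np.float64(2.359885874960475), array([[ 0.1,  1.1],
       [ 1.9, -3.4],
       [-1.4,  3.2],
       [-0.5, -0.9]]))
total rot deg [-1.400e-01 -1.000e-02 -1.039e+01] dist [-0.0528  0.0645  0.0485]
slide [[0.0201, -0.0055, -0.0121], [0.0203, -0.0046, -0.0121], [0.0205, -0.0037, -0.0121], [0.0207, -0.0027, -0.0121]]
ang each [-0.04, -0.0, -2.6]
total rot deg [-1.400e-01 -2.000e-02 -2.099e+01] dist [0.0072 0.1501 0.0335]
slide [[0.0168, 0.0084, -0.0042], [0.0164, 0.0092, -0.0042], [0.0159, 0.0099, -0.0042], [0.0155, 0.0107, -0.0042], [0.015, 0.0114, -0.0042], [0.0144, 0.012, -0.0042], [0.0139, 0.0127, -0.0042], [0.0133, 0.0133, -0.0042]]
ang each [-0.02, -0.0, -2.62]
```

View pics/zs.png

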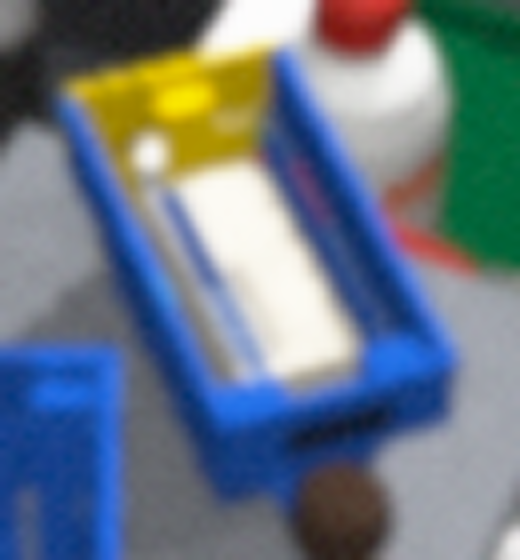

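```bash
python3 - <<'E'
from h import *
X,Y=.065,.033
a=[zp(x,y,245,180,8) for x,y in[(62,90),(285,45),(452,360),(215,428)]]
print(fit(a,[(X,Y),(X,-Y),(-X,-Y),(-X,Y)],.226,"scene")[:3])
E
```

```text
(array([0.4307527 , 0.02319222]), np.float64(2.3363819979881146), array([[ 0.3, -0.3],
       [ 2.1, -2.6],
       [-1.8,  2.1],
       [-0.6,  0.8]]))
```

Request:
arm_command(
  slide=[
    [0, 0, -0.02],
    [0.017, 0.008, -0.011],
    [0.016, 0.009, 0],
    [0.016, 0.01, 0],
    [0.015, 0.011, 0],
    [0.015, 0.011, 0],
    [0.014, 0.012, 0],
    [0.014, 0.012, 0],
  ],
  angular=[
    [0, 0, 0],
    [0, 0, -2.6],
    [0, 0, -2.6],
    [0, 0, -2.6],
    [0, 0, -2.6],
    [0, 0, -2.6],
    [0, 0, -2.6],
    [0, 0, -2.6],
  ],
  hand=[0.055, 0.055, 0.055, 0.055, 0.055, 0.055, 0.055, 0.055],
)

```text
time: 8.3
tool_pos: [0.4247, 0.0086, 0.3352]
tcp_rot: [-1.257, -2.863, 0.008]
wrist_force: [0.8, 0.6, -2.1]
width: 0.767
```

```bash
python3 st.py; python3 plan.py .43 .0256 .33 .785 4
```

```text
t 8.3 q [-0.039 -0.261  1.956  0.     1.462 -0.782] p [0.4247 0.0086 0.3352] r 0.425 az 0.02
jaw az 0.7435 toolx [-0.677  0.736  0.012] tz [-0.0159  0.0011 -0.9999] F [ 0.8  0.6 -2.1] w 65.5
total rot deg [-0.61 -0.67 -2.38] dist [ 0.0053  0.017  -0.0052]
slide [[0.0022, 0.0039, 0.0013], [0.0022, 0.0039, 0.0013], [0.0022, 0.0039, 0.0013], [0.0021, 0.0039, 0.0013]]
ang each [-0.15, -0.17, -0.6]
```

Request:
arm_command(
  slide=[
    [0, 0, 0],
    [0.003, 0.004, 0],
    [0.003, 0.004, 0],
    [0.002, 0.004, 0],
    [0, 0.002, 0],
    [0, 0, 0],
    [0, 0, 0],
    [0, 0, 0],
  ],
  angular=[
    [0, 0, 0],
    [-0.2, -0.2, -0.6],
    [-0.2, -0.2, -0.6],
    [-0.2, -0.2, -0.6],
    [0, 0, -0.4],
    [0, 0, 0],
    [0, 0, 0],
    [0, 0, 0],
  ],
  hand=[0.055, 0.055, 0.055, 0.055, 0.055, 0.055, 0.055, 0.055],
)

```text
time: 9.1
tool_pos: [0.4286, 0.0247, 0.3323]
tcp_rot: [-1.202, -2.898, 0.003]
wrist_force: [0.6, 0.3, -1.5]
width: 0.761
```

```bash
python3 st.py; python3 plan.py .43 .0248 .30 .782 4;  python3 - <<'E'
from h import *
a=bot.read_camera("scene")[:,:,::-1]; b=bot.read_camera("top")[:,:,::-1]
cv2.imwrite("pics/s4.png",cv2.resize(a[150:290,190:330],(560,560),interpolation=cv2.INTER_CUBIC))
cv2.imwrite("pics/t4.png",b)
E
```

```text
t 9.1 q [-0.    -0.259  1.959 -0.     1.446 -0.785] p [0.4286 0.0247 0.3323] r 0.429 az 0.058
jaw az 0.7843 toolx [-0.706  0.708  0.003] tz [-4.6e-03 -1.0e-04 -1.0e+00] F [ 0.6  0.3 -1.5] w 65.0
total rot deg [-0.19 -0.18  0.13] dist [ 0.0014  0.0001 -0.0323]
slide [[-0.0002, 0.0003, 0.0081], [-0.0002, 0.0003, 0.0081], [-0.0002, 0.0003, 0.0081], [-0.0002, 0.0003, 0.0081]]
ang each [-0.05, -0.05, 0.03]
```

View pics/s4.png

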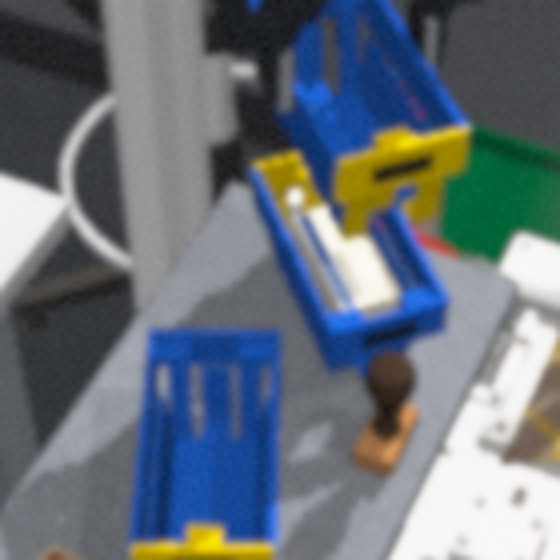

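View pics/t4.png

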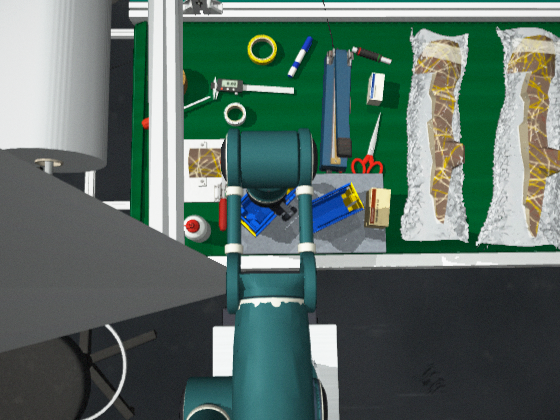

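```bash
python3 - <<'E'
from h import *
for x,y in[(333,155),(470,128)]:
    print(onz("scene",*zp(x,y,190,150,4),.348))
c=np.array([.4286,.0247]);th=.7843-np.pi/2
R=np.array([[np.cos(th),-np.sin(th)],[np.sin(th),np.cos(th)]])
for l in[(.065,-.033),(.065,.033)]: print(c+R@l, (proj("scene",[*(c+R@l),.348])-[190,150])*4)
E
```

```text
[ 0.4494607  -0.04026237  0.348     ]
[0.49942622 0.00314097 0.348     ]
[ 0.4511513  -0.04462127] [330.94714465 160.75231568]
[0.49787157 0.0019965 ] [464.47362827 127.04666255]
```

Request:
arm_command(
  slide=[
    [-0.001, 0.001, 0.01],
    [-0.001, 0, 0.012],
    [-0.001, 0, 0.012],
    [0, 0, 0.01],
    [0, 0, 0.005],
    [0, 0, 0],
    [0, 0, 0],
    [0, 0, 0],
  ],
  angular=[
    [0, 0, 0],
    [0, -0.2, 0],
    [0, 0, 0],
    [0, 0, 0],
    [0, 0, 0],
    [0, 0, 0],
    [0, 0, 0],
    [0, 0, 0],
  ],
  hand=[0.055, 0.055, 0.055, 0.055, 0.055, 0.055, 0.055, 0.055],
)

```text
time: 10.0
tool_pos: [0.4304, 0.0229, 0.277]
tcp_rot: [-1.203, -2.898, 0.007]
wrist_force: [0.6, -0.1, -1.2]
width: 0.761
```

```bash
python3 st.py; python3 plan.py .4307 .0241 .27 .782 4;  python3 - <<'E'
from h import *
a=bot.read_camera("scene")[:,:,::-1]
cv2.imwrite("pics/s5.png",cv2.resize(a[165:265,230:330],(600,600),interpolation=cv2.INTER_CUBIC))
E
```

```text
t 10.0 q [-0.003 -0.233  2.039 -0.003  1.341 -0.786] p [0.4304 0.0229 0.277 ] r 0.431 az 0.053
jaw az 0.7837 toolx [-0.706  0.708  0.002] tz [-0.0054 -0.0028 -1.    ] F [ 0.6 -0.1 -1.2] w 65.0
total rot deg [-0.33 -0.1   0.1 ] dist [ 0.0003  0.0012 -0.007 ]
slide [[0.0002, 0.0003, 0.0018], [0.0002, 0.0003, 0.0018], [0.0002, 0.0003, 0.0018], [0.0002, 0.0003, 0.0018]]
ang each [-0.08, -0.03, 0.02]
```

View pics/s5.png

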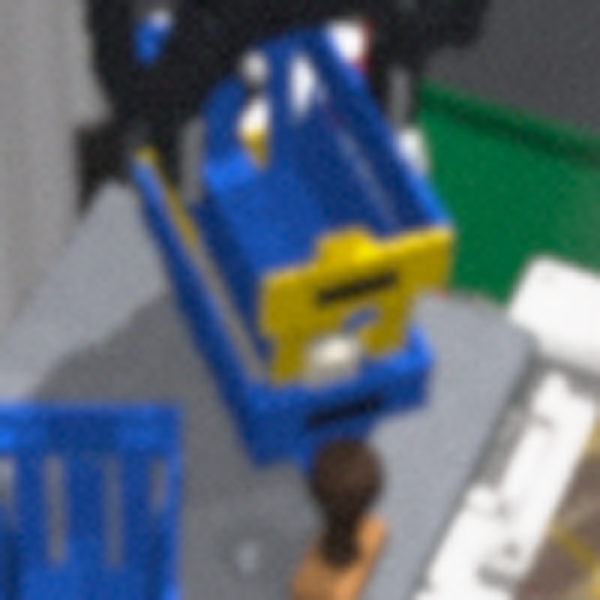

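```bash
python3 - <<'E'
from h import *
e=np.array([.709,-.705])
for x,y,z in[(259,277,.2926),(453,232,.2926),(247,405,.226),(433,350,.226)]:
    P=onz("scene",*zp(x,y,230,165,6),z); print(P, P[:2]@e, P[:2]@np.array([.705,.709]))
E
```

```text
[ 0.45216341 -0.04413045  0.2926    ] 0.35169582832709345 0.28748671418914923
[0.50111755 0.00085822 0.2926    ] 0.35468729541990046 0.3538963516022391
[ 0.44905657 -0.04397128  0.226     ] 0.3493808589039012 0.2854092477104617
[0.49748347 0.00606015 0.226     ] 0.34844337201695047 0.3550224913654653
```

Request:
arm_command(
  slide=[
    [0.001, 0.0005, 0],
    [0.001, 0, 0],
    [0, 0, 0.002],
    [0, 0, 0.002],
    [0, 0, 0.001],
    [0, 0, 0],
    [0, 0, 0],
    [0, 0, 0],
  ],
  angular=[
    [-0.3, -0.1, 0],
    [0, 0, 0],
    [0, 0, 0],
    [0, 0, 0],
    [0, 0, 0],
    [0, 0, 0],
    [0, 0, 0],
    [0, 0, 0],
  ],
  hand=[0.055, 0.055, 0.055, 0.055, 0.055, 0.055, 0.055, 0.055],
)

```text
time: 10.85
tool_pos: [0.4302, 0.0248, 0.2734]
tcp_rot: [1.203, 2.898, 0.002]
wrist_force: [0.1, 0.2, -2.8]
width: 0.761
```

```bash
python3 st.py
```

```text
t 10.85 q [-0.    -0.238  2.049 -0.     1.327 -0.784] p [0.4302 0.0248 0.2734] r 0.431 az 0.058
jaw az 0.7839 toolx [-0.706  0.708 -0.003] tz [ 3.6e-03 -1.0e-04 -1.0e+00] F [ 0.1  0.2 -2.8] w 65.0
```

Request:
arm_command(
  slide=[
    [0, 0, 0.002],
    [0, 0, 0.002],
    [0, 0, 0.001],
    [0, 0, 0],
    [0, 0, 0],
    [0, 0, 0],
    [0, 0, 0],
    [0, 0, 0],
  ],
  angular=[
    [0, 0.1, 0],
    [0, 0, 0],
    [0, 0, 0],
    [0, 0, 0],
    [0, 0, 0],
    [0, 0, 0],
    [0, 0, 0],
    [0, 0, 0],
  ],
  hand=[0.055, 0.055, 0.055, 0.055, 0.055, 0.055, 0.055, 0.055],
)

```text
time: 11.65
tool_pos: [0.4311, 0.0248, 0.2713]
tcp_rot: [1.203, 2.898, 0.005]
wrist_force: [0.6, 0.1, 0.9]
width: 0.763
```

```bash
python3 st.py
```

```text
t 11.65 q [-1.000e-03 -2.360e-01  2.051e+00  1.000e-03  1.321e+00 -7.850e-01] p [0.4311 0.0248 0.2713] r 0.432 az 0.058
jaw az 0.7839 toolx [-0.706  0.708 -0.003] tz [ 0.0049  0.0013 -1.    ] F [0.6 0.1 0.9] w 65.1
```

Request:
arm_command(
  slide=[
    [0, 0, 0],
    [0, 0, 0],
    [0, 0, 0],
    [0, 0, 0],
    [0, 0, 0],
    [0, 0, -0.01],
    [0, 0, -0.025],
    [0, 0, -0.03],
  ],
  angular=[
    [0, 0, 0],
    [0, 0, 0],
    [0, 0, 0],
    [0, 0, 0],
    [0, 0, 0],
    [0, 0, 0],
    [0, 0, 0],
    [0, 0, 0],
  ],
  hand=[0.068, 0.072, 0.078, 0.085, 0.085, 0.085, 0.085, 0.085],
)

```text
time: 12.45
tool_pos: [0.4284, 0.0247, 0.3342]
tcp_rot: [-1.203, -2.898, 0.0]
wrist_force: [0.1, -0.6, -0.6]
width: 0.994
```

```bash
python3 st.py; python3 plan.py .424 -.125 .29 .4206 8;  python3 - <<'E'
from h import *
a=bot.read_camera("scene")[:,:,::-1]
cv2.imwrite("pics/s6.png",cv2.resize(a[165:285,210:330],(600,600),interpolation=cv2.INTER_CUBIC))
E
```

```text
t 12.45 q [-1.000e-03 -2.600e-01  1.957e+00  1.000e-03  1.448e+00 -7.850e-01] p [0.4284 0.0247 0.3342] r 0.429 az 0.058
jaw az 0.7839 toolx [-0.706  0.708  0.004] tz [-0.0039  0.0013 -1.    ] F [ 0.1 -0.6 -0.6] w 84.9
total rot deg [-0.14 -0.19 20.81] dist [-0.0044 -0.1497 -0.0442]
slide [[-0.0129, -0.0136, 0.0055], [-0.0135, -0.013, 0.0055], [-0.0141, -0.0124, 0.0055], [-0.0146, -0.0117, 0.0055], [-0.0151, -0.0111, 0.0055], [-0.0156, -0.0104, 0.0055], [-0.0161, -0.0096, 0.0055], [-0.0165, -0.0089, 0.0055]]
ang each [-0.02, -0.02, 2.6]
```

View pics/s6.png

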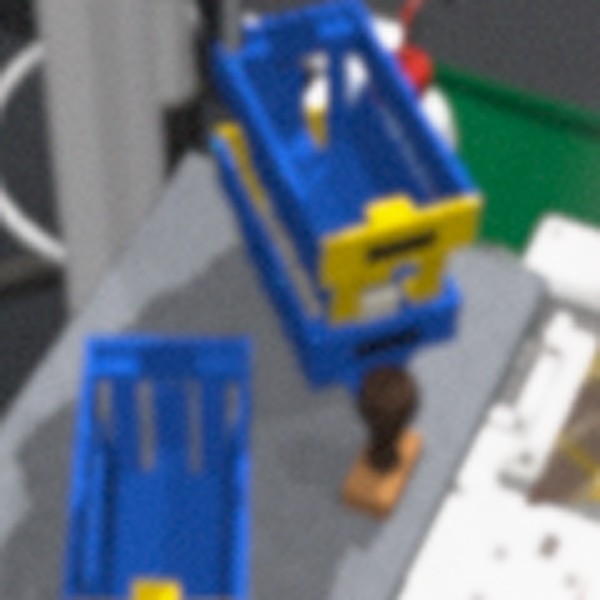

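```bash
python3 - <<'E'
from h import *
b=bot.read_camera("top")[:,:,::-1]; cv2.imwrite("pics/t6f.png",b)
cv2.imwrite("pics/t6.png",cv2.resize(b[170:240,285:380],None,fx=8,fy=8,interpolation=cv2.INTER_CUBIC))
a=bot.read_camera("scene")[:,:,::-1]
cv2.imwrite("pics/s6b.png",cv2.resize(a[220:310,205:290],None,fx=6.5,fy=6.5,interpolation=cv2.INTER_CUBIC))
E
```

```text
(no output)
```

View pics/t6.png

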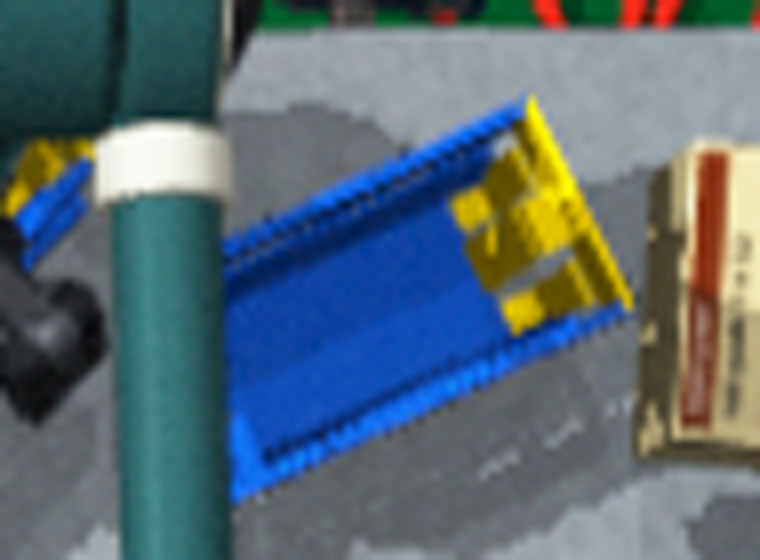

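View pics/s6b.png

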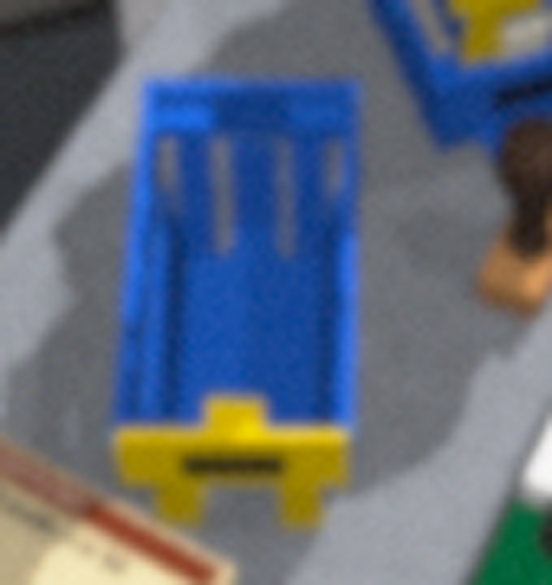

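```bash
python3 - <<'E'
from h import *
X,Y=.065,.033
b=[zp(x,y,285,170,8) for x,y in[(528,97),(632,307)]]
print(fit(b,[(X,Y),(X,-Y)],.226)[:3])
P=[onz("top",*zp(x,y,285,170,8),.226) for x,y in[(528,97),(232,240)]]; d=P[0]-P[1]; print("edge az",np.arctan2(d[1],d[0]))
s=[zp(x,y,205,220,6.5) for x,y in[(142,80),(360,80),(113,432),(352,432)]]
print(fit(s,[(-X,-Y),(-X,Y),(X,-Y),(X,Y)],.226,"scene")[:3])
E
```

```text
(array([ 0.42440726, -0.12324782]), np.float64(-1.1474674034245436), array([[ 0.,  0.],
       [-0., -0.]]))
edge az -1.1308765021803133
(array([ 0.42463503, -0.12516777]), np.float64(-1.136462269723805), array([[-0.3, -1.9],
       [ 1.7, -0.6],
       [-1.1,  1. ],
       [-0.2,  1.5]]))
```

Request:
arm_command(
  slide=[
    [-0.013, -0.014, 0],
    [-0.0135, -0.013, 0],
    [-0.014, -0.012, 0.005],
    [-0.0145, -0.012, 0.005],
    [-0.015, -0.011, 0.005],
    [-0.015, -0.01, 0.005],
    [-0.016, -0.01, 0.005],
    [-0.01, -0.006, 0.005],
  ],
  angular=[
    [0, 0, 2.6],
    [0, 0, 2.6],
    [0, 0, 2.6],
    [0, 0, 2.6],
    [0, 0, 2.6],
    [0, 0, 2.6],
    [0, 0, 2.6],
    [0, 0, 1.5],
  ],
  hand=[0.085, 0.085, 0.085, 0.085, 0.085, 0.085, 0.085, 0.085],
)

```text
time: 13.4
tool_pos: [0.4226, -0.1203, 0.3022]
tcp_rot: [-1.694, -2.643, -0.004]
wrist_force: [-0.4, 0.1, -0.4]
width: 0.994
```

```bash
python3 st.py; python3 plan.py .4244 -.1245 .25 .426 4
```

```text
t 13.4 q [-0.336 -0.23   1.991  0.003  1.382 -0.768] p [ 0.4226 -0.1203  0.3022] r 0.439 az -0.277
jaw az 0.4306 toolx [-0.417  0.909  0.003] tz [-6.0e-04  3.5e-03 -1.0e+00] F [-0.4  0.1 -0.4] w 84.9
total rot deg [ 0.05 -0.2   0.26] dist [ 0.0018 -0.0042 -0.0522]
slide [[-0.0012, -0.0001, 0.013], [-0.0012, -0.0, 0.013], [-0.0012, -0.0, 0.013], [-0.0012, -0.0, 0.013]]
ang each [0.01, -0.05, 0.07]
```

Request:
arm_command(
  slide=[
    [0, 0, 0],
    [0, 0, 0.012],
    [0, 0, 0.014],
    [0, 0, 0.014],
    [0, 0, 0.012],
    [0, 0, 0.005],
    [0, 0, 0],
    [0, 0, 0],
  ],
  angular=[
    [0, 0, 0],
    [0, 0, 0],
    [0, 0, 0],
    [0, 0, 0],
    [0, 0, 0],
    [0, 0, 0],
    [0, 0, 0],
    [0, 0, 0],
  ],
  hand=[0.085, 0.085, 0.085, 0.085, 0.085, 0.085, 0.085, 0.085],
)

```text
time: 14.2
tool_pos: [0.4205, -0.1174, 0.2367]
tcp_rot: [-1.687, -2.639, -0.004]
wrist_force: [0.3, 0.2, 1.2]
width: 0.997
```

```bash
python3 st.py; python3 plan.py .4244 -.1245 .2105 .426 4
```

```text
t 14.2 q [-0.333 -0.195  2.082  0.005  1.262 -0.768] p [ 0.4205 -0.1174  0.2367] r 0.437 az -0.272
jaw az 0.4333 toolx [-0.42   0.908  0.009] tz [-0.0064  0.007  -1.    ] F [0.3 0.2 1.2] w 85.1
total rot deg [-0.16 -0.52  0.42] dist [ 0.0039 -0.0071 -0.0262]
slide [[-0.0021, 0.0002, 0.0065], [-0.0021, 0.0002, 0.0065], [-0.002, 0.0002, 0.0065], [-0.002, 0.0002, 0.0066]]
ang each [-0.04, -0.13, 0.1]
```

Request:
arm_command(
  slide=[
    [-0.004, 0, 0],
    [-0.003, 0, 0],
    [-0.001, 0, 0.007],
    [0, 0, 0.008],
    [0, 0, 0.007],
    [0, 0, 0.003],
    [0, 0, 0],
    [0, 0, 0],
  ],
  angular=[
    [-0.1, -0.3, 0.2],
    [0, -0.2, 0.2],
    [0, 0, 0],
    [0, 0, 0],
    [0, 0, 0],
    [0, 0, 0],
    [0, 0, 0],
    [0, 0, 0],
  ],
  hand=[0.085, 0.085, 0.085, 0.085, 0.085, 0.085, 0.085, 0.085],
)

```text
time: 15.0
tool_pos: [0.4252, -0.1259, 0.211]
tcp_rot: [1.701, 2.638, -0.001]
wrist_force: [-0.3, -0.3, -0.1]
width: 0.992
```

```bash
python3 st.py; python3 plan.py .4244 -.1245 .2105 .426 4
```

```text
t 15.0 q [-3.430e-01 -1.680e-01  2.108e+00 -1.000e-03  1.198e+00 -7.680e-01] p [ 0.4252 -0.1259  0.211 ] r 0.443 az -0.288
jaw az 0.4254 toolx [-0.413  0.911 -0.002] tz [ 0.0021 -0.0018 -1.    ] F [-0.3 -0.3 -0.1] w 84.7
total rot deg [ 0.07  0.14 -0.03] dist [-0.0008  0.0014 -0.0005]
slide [[0.0004, -0.0, 0.0001], [0.0004, -0.0, 0.0001], [0.0004, -0.0, 0.0001], [0.0004, -0.0, 0.0001]]
ang each [0.02, 0.04, -0.01]
```

Good; grip.

Request:
arm_command(
  slide=[
    [0.001, 0, 0],
    [0, 0, 0],
    [0, 0, 0],
    [0, 0, 0],
    [0, 0, 0],
    [0, 0, 0],
    [0, 0, 0],
    [0, 0, 0],
  ],
  angular=[
    [0, 0, 0],
    [0, 0, 0],
    [0, 0, 0],
    [0, 0, 0],
    [0, 0, 0],
    [0, 0, 0],
    [0, 0, 0],
    [0, 0, 0],
  ],
  hand=[0.085, 0.075, 0.07, 0.06, 0.055, 0.055, 0.055, 0.055],
  squeeze=40,
)

```text
time: 15.8
tool_pos: [0.4253, -0.125, 0.2119]
tcp_rot: [1.7, 2.637, 0.0]
wrist_force: [-0.4, -0.3, -0.8]
width: 0.763
```

```bash
python3 st.py
```

```text
t 15.8 q [-3.410e-01 -1.700e-01  2.109e+00 -1.000e-03  1.199e+00 -7.670e-01] p [ 0.4253 -0.125   0.2119] r 0.443 az -0.286
jaw az 0.4256 toolx [-0.413  0.911 -0.004] tz [ 0.0036 -0.0023 -1.    ] F [-0.4 -0.3 -0.8] w 65.1
```

Request:
arm_command(
  slide=[
    [0, 0, -0.01],
    [0, 0, -0.02],
    [0, 0, -0.03],
    [0, 0, -0.03],
    [0, 0, -0.03],
    [0, 0, -0.02],
    [0, 0, -0.01],
    [0, 0, 0],
  ],
  angular=[
    [0, 0, 0],
    [0, 0, 0],
    [0, 0, 0],
    [0, 0, 0],
    [0, 0, 0],
    [0, 0, 0],
    [0, 0, 0],
    [0, 0, 0],
  ],
  hand=[0.055, 0.055, 0.055, 0.055, 0.055, 0.055, 0.055, 0.055],
)

```text
time: 16.6
tool_pos: [0.423, -0.124, 0.3687]
tcp_rot: [-1.702, -2.64, 0.001]
wrist_force: [0.1, 0.4, -1.7]
width: 0.759
```

```bash
python3 st.py; python3 - <<'E'
from h import *
b=bot.read_camera("top")[:,:,::-1]
cv2.imwrite("pics/t7.png",cv2.resize(b[165:245,225:305],None,fx=7,fy=7,interpolation=cv2.INTER_CUBIC))
a=bot.read_camera("scene")[:,:,::-1]
cv2.imwrite("pics/s7.png",cv2.resize(a[150:290,180:330],None,fx=4,fy=4,interpolation=cv2.INTER_CUBIC))
E
```

```text
t 16.6 q [-3.410e-01 -2.460e-01  1.885e+00 -1.000e-03  1.503e+00 -7.660e-01] p [ 0.423  -0.124   0.3687] r 0.441 az -0.285
jaw az 0.4255 toolx [-0.413  0.911 -0.   ] tz [-4.e-04 -7.e-04 -1.e+00] F [ 0.1  0.4 -1.7] w 64.8
```

View pics/t7.png

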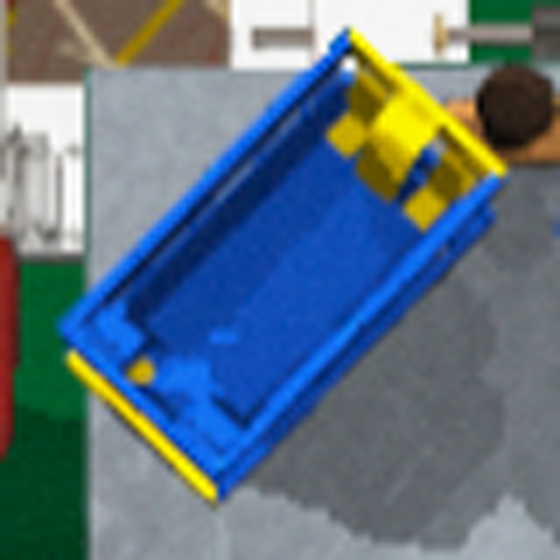

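View pics/s7.png

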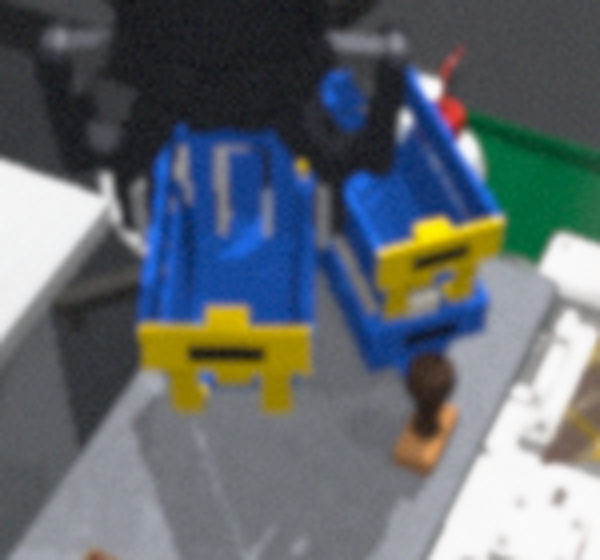

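```bash
python3 - <<'E'
from h import *
X,Y=.065,.033
b=[zp(x,y,225,165,7) for x,y in[(350,30),(507,170),(62,330)]]
print(fit(b,[(X,Y),(X,-Y),(-X,Y)],.287)[:3])
E
```

```text
(array([0.43088728, 0.02526303]), np.float64(-0.7636840065124213), array([[-1.3,  0.3],
       [ 0.3,  0.8],
       [ 0.9, -1.1]]))
```

Request:
arm_command(
  slide=[
    [0, 0, -0.005],
    [0, 0, -0.005],
    [0, 0, 0],
    [0, 0, 0],
    [0, 0, 0],
    [0, 0, 0],
    [0, 0, 0],
    [0, 0, 0],
  ],
  angular=[
    [0, 0, 4],
    [0, 0, 8.5],
    [0, 0, 8.5],
    [0, 0, 8.5],
    [0, 0, 8.5],
    [0, 0, 8.5],
    [0, 0, 8.5],
    [0, 0, 8.5],
  ],
  hand=[0.055, 0.055, 0.055, 0.055, 0.055, 0.055, 0.055, 0.055],
)

```text
time: 17.5
tool_pos: [0.4158, -0.1214, 0.3599]
tcp_rot: [-2.829, -1.316, 0.036]
wrist_force: [0.2, -1.2, -1.1]
width: 0.761
```

Request:
arm_command(
  slide=[
    [0, 0, 0],
    [0, 0, 0],
    [0, 0, 0],
    [0, 0, 0],
    [0, 0, 0],
    [0, 0, 0],
    [0, 0, 0],
    [0, 0, 0],
  ],
  angular=[
    [0, 0, 8.5],
    [0, 0, 8.5],
    [0, 0, 8.5],
    [0, 0, 8.5],
    [0, 0, 8.5],
    [0, 0, 8.5],
    [0, 0, 4],
    [0, 0, 0],
  ],
  hand=[0.055, 0.055, 0.055, 0.055, 0.055, 0.055, 0.055, 0.055],
)

```text
time: 18.3
tool_pos: [0.4085, -0.1189, 0.342]
tcp_rot: [-3.119, 0.162, 0.092]
wrist_force: [-0.2, -0.1, -0.9]
width: 0.758
```

```bash
python3 st.py; python3 plan.py .4303 .0257 .38 -2.355 8
```

```text
t 18.3 q [-3.410e-01 -2.300e-01  1.921e+00 -1.000e-03  1.512e+00  1.334e+00] p [ 0.4085 -0.1189  0.342 ] r 0.425 az -0.283
jaw az -1.675 toolx [ 0.993 -0.103 -0.06 ] tz [-0.0578  0.0197 -0.9981] F [-0.2 -0.1 -0.9] w 64.7
total rot deg [ 0.41  3.55 38.97] dist [0.0218 0.1446 0.038 ]
slide [[0.0006, -0.0183, -0.0045], [-0.001, -0.0183, -0.0045], [-0.0025, -0.0182, -0.0045], [-0.004, -0.0179, -0.0045], [-0.0054, -0.0175, -0.0046], [-0.0069, -0.017, -0.0046], [-0.0083, -0.0163, -0.0046], [-0.0096, -0.0156, -0.0047]]
ang each [0.05, 0.44, 4.87]
```

Request:
arm_command(
  slide=[
    [0, 0, -0.015],
    [0, 0, -0.015],
    [0, -0.018, -0.006],
    [-0.001, -0.018, 0],
    [-0.003, -0.018, 0],
    [-0.004, -0.018, 0],
    [-0.005, -0.017, 0],
    [-0.006, -0.017, 0],
  ],
  angular=[
    [0, 0.9, 0],
    [0, 0.9, 0],
    [0, 0.5, 5],
    [0, 0.4, 5],
    [0, 0.4, 5],
    [0, 0.2, 5],
    [0, 0, 5],
    [0, 0, 5],
  ],
  hand=[0.055, 0.055, 0.055, 0.055, 0.055, 0.055, 0.055, 0.055],
)

```text
time: 19.1
tool_pos: [0.4269, -0.011, 0.389]
tcp_rot: [-2.969, 0.989, -0.014]
wrist_force: [0.8, 0.1, -1.2]
width: 0.764
```

```bash
python3 st.py; python3 plan.py .4303 .0257 .38 -2.355 4
```

```text
t 19.1 q [-0.092 -0.285  1.879  0.01   1.536  2.122] p [ 0.4269 -0.011   0.389 ] r 0.427 az -0.026
jaw az -2.214 toolx [ 0.8   -0.6    0.004] tz [ 0.0121  0.0088 -0.9999] F [ 0.8  0.1 -1.2] w 65.2
total rot deg [-0.84 -0.2   8.08] dist [ 0.0034  0.0367 -0.009 ]
slide [[-0.0048, -0.0078, 0.0023], [-0.0051, -0.0077, 0.0023], [-0.0054, -0.0075, 0.0023], [-0.0056, -0.0073, 0.0023]]
ang each [-0.21, -0.05, 2.02]
```

Request:
arm_command(
  slide=[
    [-0.005, -0.008, 0],
    [-0.005, -0.008, 0],
    [-0.005, -0.006, 0],
    [-0.004, -0.004, 0],
    [0, 0, 0],
    [0, 0, 0],
    [0, 0, 0],
    [0, 0, 0],
  ],
  angular=[
    [-0.2, 0, 2],
    [-0.2, 0, 2],
    [-0.2, 0, 2],
    [-0.1, 0, 1],
    [0, 0, 0],
    [0, 0, 0],
    [0, 0, 0],
    [0, 0, 0],
  ],
  hand=[0.055, 0.055, 0.055, 0.055, 0.055, 0.055, 0.055, 0.055],
)

```text
time: 19.9
tool_pos: [0.4305, 0.0241, 0.4007]
tcp_rot: [-2.909, 1.164, -0.032]
wrist_force: [0.3, 0.4, -1.5]
width: 0.764
```

```bash
python3 st.py; python3 plan.py .4303 .0257 .345 -2.355 4;python3 - <<'E'
from h import *
a=bot.read_camera("scene")[:,:,::-1]
cv2.imwrite("pics/s8.png",cv2.resize(a[130:270,210:340],None,fx=4,fy=4,interpolation=cv2.INTER_CUBIC))
E
```

```text
t 19.9 q [-2.000e-03 -2.830e-01  1.857e+00  0.000e+00  1.546e+00  2.330e+00] p [0.4305 0.0241 0.4007] r 0.431 az 0.056
jaw az -2.3321 toolx [ 0.724 -0.69   0.016] tz [ 2.180e-02  2.000e-04 -9.998e-01] F [ 0.3  0.4 -1.5] w 65.3
total rot deg [-0.88 -0.88  1.31] dist [-0.0002  0.0016 -0.0557]
slide [[-0.0005, -0.0, 0.0139], [-0.0005, -0.0001, 0.0139], [-0.0004, -0.0001, 0.0139], [-0.0004, -0.0002, 0.0139]]
ang each [-0.22, -0.22, 0.33]
```

View pics/s8.png

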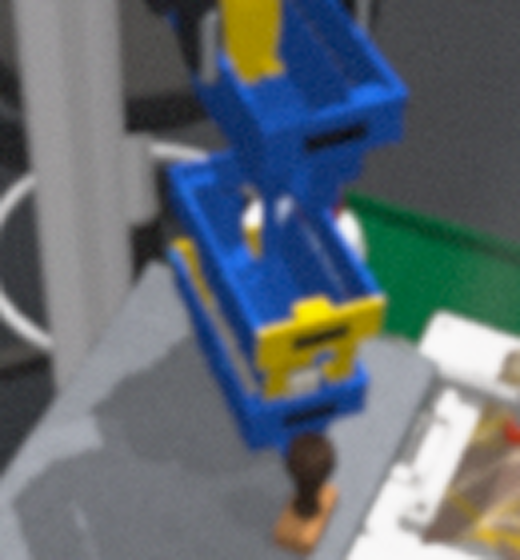

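Request:
arm_command(
  slide=[
    [-0.001, 0, 0.01],
    [-0.001, 0, 0.012],
    [0, 0, 0.012],
    [0, 0, 0.01],
    [0, 0, 0.005],
    [0, 0, 0.003],
    [0, 0, 0],
    [0, 0, 0],
  ],
  angular=[
    [-0.3, -0.3, 0.5],
    [-0.3, -0.3, 0.4],
    [-0.2, -0.2, 0.3],
    [0, 0, 0],
    [0, 0, 0],
    [0, 0, 0],
    [0, 0, 0],
    [0, 0, 0],
  ],
  hand=[0.055, 0.055, 0.055, 0.055, 0.055, 0.055, 0.055, 0.055],
)

```text
time: 20.75
tool_pos: [0.4281, 0.025, 0.3412]
tcp_rot: [2.901, -1.201, -0.007]
wrist_force: [-0.1, 0.1, -0.1]
width: 0.766
```

```bash
python3 st.py; python3 plan.py .4303 .0257 .336 -2.355 4;python3 - <<'E'
from h import *
a=bot.read_camera("scene")[:,:,::-1]
cv2.imwrite("pics/s9.png",cv2.resize(a[130:250,220:340],None,fx=5,fy=5,interpolation=cv2.INTER_CUBIC))
E
```

```text
t 20.75 q [ 0.    -0.262  1.946 -0.     1.462  2.356] p [0.4281 0.025  0.3412] r 0.429 az 0.058
jaw az -2.3558 toolx [ 0.707 -0.707 -0.003] tz [-4.9e-03 -1.0e-04 -1.0e+00] F [-0.1  0.1 -0.1] w 65.4
total rot deg [ 0.2   0.19 -0.05] dist [ 0.0022  0.0007 -0.0052]
slide [[0.0003, -0.0005, 0.0013], [0.0003, -0.0005, 0.0013], [0.0003, -0.0005, 0.0013], [0.0003, -0.0005, 0.0013]]
ang each [0.05, 0.05, -0.01]
```

View pics/s9.png

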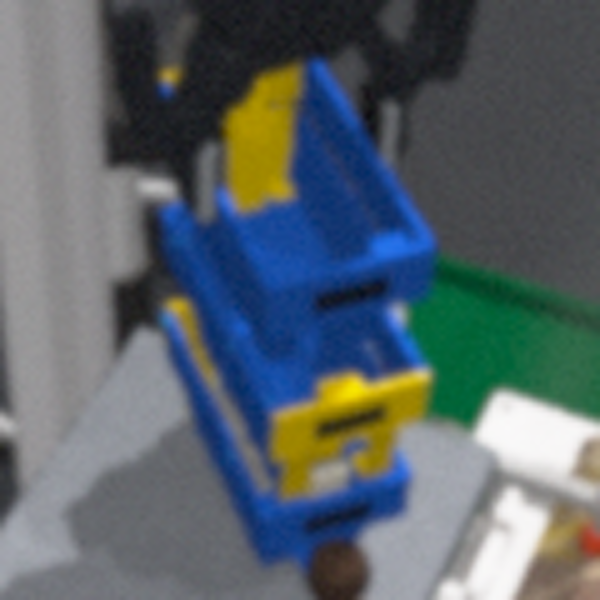

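```bash
python3 - <<'E'
from h import *
e=np.array([.707,-.707]);f=np.array([.707,.707])
for x,y,z in[(268,290,.3553),(436,247,.3553),(272,414,.287),(433,375,.287)]:
    P=onz("scene",*zp(x,y,220,130,5),z); print(P.round(4), P[:2]@e, P[:2]@f)
E
```

```text
[ 0.4521 -0.045   0.3553] 0.35146671105647126 0.2877884001027861
[0.4986 0.0019 0.3553] 0.3511130756572857 0.3538700249976457
[ 0.4541 -0.0423  0.287 ] 0.3509972021635612 0.2911288294381405
[0.5029 0.0035 0.287 ] 0.3530853557126789 0.35806160736920273
```

Request:
arm_command(
  slide=[
    [0.001, -0.002, 0],
    [0, -0.001, 0.001],
    [0, 0, 0.002],
    [0, 0, 0.002],
    [0, 0, 0.002],
    [0, 0, 0.001],
    [0, 0, 0],
    [0, 0, 0],
  ],
  angular=[
    [0.2, 0.2, 0],
    [0, 0, 0],
    [0, 0, 0],
    [0, 0, 0],
    [0, 0, 0],
    [0, 0, 0],
    [0, 0, 0],
    [0, 0, 0],
  ],
  hand=[0.055, 0.055, 0.055, 0.055, 0.055, 0.055, 0.055, 0.055],
)

```text
time: 21.6
tool_pos: [0.4321, 0.0266, 0.3343]
tcp_rot: [-2.901, 1.201, -0.006]
wrist_force: [-0.1, 0.2, -0.8]
width: 0.76
```

```bash
python3 st.py
```

```text
t 21.6 q [ 0.004 -0.258  1.955 -0.     1.44   2.36 ] p [0.4321 0.0266 0.3343] r 0.433 az 0.062
jaw az -2.3557 toolx [ 0.707 -0.707  0.003] tz [ 4.e-03 -1.e-04 -1.e+00] F [-0.1  0.2 -0.8] w 64.9
```

Request:
arm_command(
  slide=[
    [0, 0.001, 0],
    [0, 0, 0.001],
    [0, 0, 0.0015],
    [0, 0, 0.001],
    [0, 0, 0],
    [0, 0, 0],
    [0, 0, 0],
    [0, 0, 0],
  ],
  angular=[
    [-0.1, -0.1, 0],
    [0, 0, 0],
    [0, 0, 0],
    [0, 0, 0],
    [0, 0, 0],
    [0, 0, 0],
    [0, 0, 0],
    [0, 0, 0],
  ],
  hand=[0.055, 0.055, 0.055, 0.055, 0.055, 0.055, 0.055, 0.055],
)

```text
time: 22.4
tool_pos: [0.4318, 0.0256, 0.334]
tcp_rot: [-2.902, 1.201, -0.007]
wrist_force: [-0.9, 0.9, 0.8]
width: 0.762
```

```bash
python3 st.py
```

```text
t 22.4 q [ 2.000e-03 -2.590e-01  1.957e+00 -0.000e+00  1.439e+00  2.358e+00] p [0.4318 0.0256 0.334 ] r 0.433 az 0.059
jaw az -2.3557 toolx [ 0.707 -0.707  0.003] tz [ 4.4e-03 -5.0e-04 -1.0e+00] F [-0.9  0.9  0.8] w 65.1
```

Request:
arm_command(
  slide=[
    [0, 0, 0],
    [0, 0, 0],
    [0, 0, 0],
    [0, 0, 0],
    [0, 0, 0],
    [0, 0, -0.01],
    [0, 0, -0.025],
    [0, 0, -0.03],
  ],
  angular=[
    [0, 0, 0],
    [0, 0, 0],
    [0, 0, 0],
    [0, 0, 0],
    [0, 0, 0],
    [0, 0, 0],
    [0, 0, 0],
    [0, 0, 0],
  ],
  hand=[0.068, 0.072, 0.078, 0.085, 0.085, 0.085, 0.085, 0.085],
)

```text
time: 23.2
tool_pos: [0.4295, 0.0257, 0.3962]
tcp_rot: [2.901, -1.201, -0.007]
wrist_force: [0.8, 0.1, -1.0]
width: 0.998
```

Request:
arm_command(
  slide=[
    [0.01, 0.01, -0.02],
    [0.02, 0.02, -0.005],
    [0.02, 0.02, 0],
    [0.02, 0.02, 0],
    [0.02, 0.02, 0],
    [0.02, 0.02, 0],
    [0.01, 0.01, 0],
    [0, 0, 0],
  ],
  angular=[
    [0, 0, 0],
    [0, 0, 0],
    [0, 0, 0],
    [0, 0, 0],
    [0, 0, 0],
    [0, 0, 0],
    [0, 0, 0],
    [0, 0, 0],
  ],
  hand=[0.085, 0.085, 0.085, 0.085, 0.085, 0.085, 0.085, 0.085],
)

```text
time: 24.0
tool_pos: [0.433, -0.1499, 0.4366]
tcp_rot: [-2.903, 1.196, -0.022]
wrist_force: [-0.5, 0.3, 0.2]
width: 0.998
```

```bash
python3 st.py;python3 - <<'E'
from h import *
a=bot.read_camera("scene")[:,:,::-1]
cv2.imwrite("pics/s10.png",cv2.resize(a[140:260,215:335],None,fx=5,fy=5,interpolation=cv2.INTER_CUBIC))
b=bot.read_camera("top")[:,:,::-1]; cv2.imwrite("pics/t10f.png",b)
cv2.imwrite("pics/t10.png",cv2.resize(b[160:245,180:305],None,fx=6,fy=6,interpolation=cv2.INTER_CUBIC))
E
```

```text
t 24.0 q [-0.389 -0.223  1.747  0.002  1.603  1.963] p [ 0.433  -0.1499  0.4366] r 0.458 az -0.333
jaw az -2.3522 toolx [ 0.71  -0.704  0.012] tz [ 0.0141 -0.0033 -0.9999] F [-0.5  0.3  0.2] w 85.3
```

View pics/s10.png

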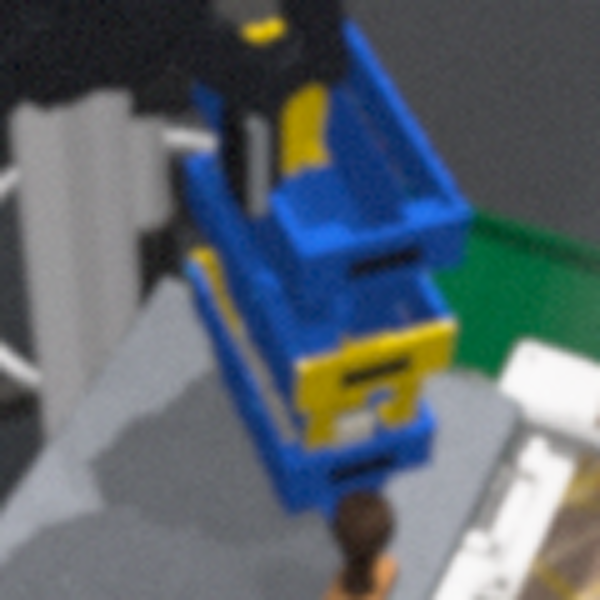

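View pics/t10.png

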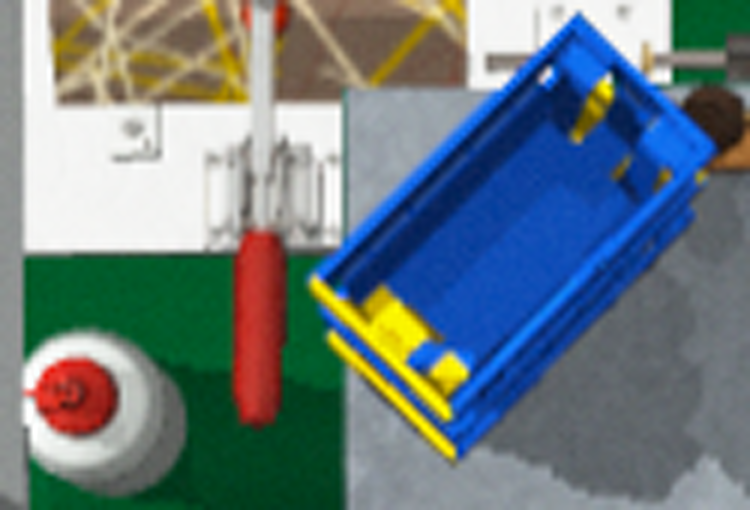

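```bash
python3 - <<'E'
from h import *
X,Y=.065,.033
b=[zp(x,y,180,160,6) for x,y in[(578,14),(714,148),(310,280),(452,412)]]
print(fit(b,[(-X,-Y),(-X,Y),(X,-Y),(X,Y)],.348)[:3])
e=np.array([.707,-.707]);f=np.array([.707,.707])
for x,y,z in[(287,257,.348),(470,212,.348),(297,363,.287),(457,322,.287)]:
    P=onz("scene",*zp(x,y,215,140,5),z); print(P.round(4), P[:2]@e, P[:2]@f)
c=np.array([.4318,.0256])
for nm,cc,z in(("top",c,.348),("mid",np.array([.431,.025]),.287)):
  for s in(-1,1):
    print(nm,((proj("scene",[*(cc+.065*e+s*.033*f),z])-[215,140])*5).round())
E
```

```text
(array([0.43281883, 0.02594876]), np.float64(2.352776952992184), array([[-1.3,  0.4],
       [-1.1,  1.8],
       [ 0.2, -0.9],
       [ 2.2, -1.3]]))
[ 0.4508 -0.0471  0.348 ] 0.35200567741217015 0.285429744830886
[0.5023 0.0034 0.348 ] 0.352706568834028 0.3574806232782311
[ 0.4539 -0.0419  0.287 ] 0.3505129974622646 0.2913132106375089
[0.502  0.0049 0.287 ] 0.35147221277335694 0.35834903384427075
top [298. 252.]
top [465. 210.]
mid [292. 365.]
mid [449. 323.]
```

Request:
arm_command(
  slide=[
    [-0.01, 0.02, -0.02],
    [-0.01, 0.02, -0.02],
    [-0.01, 0.02, -0.02],
    [-0.01, 0.02, -0.02],
    [0, 0, -0.01],
    [0, 0, 0],
    [0, 0, 0],
    [0, 0, 0],
  ],
  angular=[
    [0, 0, 0],
    [0, 0, 0],
    [0, 0, 0],
    [0, 0, 0],
    [0, 0, 0],
    [0, 0, 0],
    [0, 0, 0],
    [0, 0, 0],
  ],
  hand=[0.085, 0.085, 0.085, 0.085, 0.085, 0.085, 0.085, 0.085],
)

```text
time: 24.9
tool_pos: [0.3462, -0.1701, 0.528]
tcp_rot: [-2.907, 1.174, -0.02]
wrist_force: [-0.2, 0.4, -0.3]
width: 0.994
```

```bash
python3 st.py;python3 - <<'E'
from h import *
a=bot.read_camera("scene")[:,:,::-1]
cv2.imwrite("pics/s11.png",cv2.resize(a[130:340,165:345],None,fx=2.8,fy=2.8,interpolation=cv2.INTER_CUBIC))
b=bot.read_camera("top")[:,:,::-1]; cv2.imwrite("pics/t11f.png",b)
E
```

```text
t 24.9 q [-0.529 -0.338  1.669  0.009  1.798  1.812] p [ 0.3462 -0.1701  0.528 ] r 0.386 az -0.457
jaw az -2.3386 toolx [ 0.719 -0.695  0.009] tz [ 0.0143  0.0016 -0.9999] F [-0.2  0.4 -0.3] w 84.9
```

View pics/s11.png

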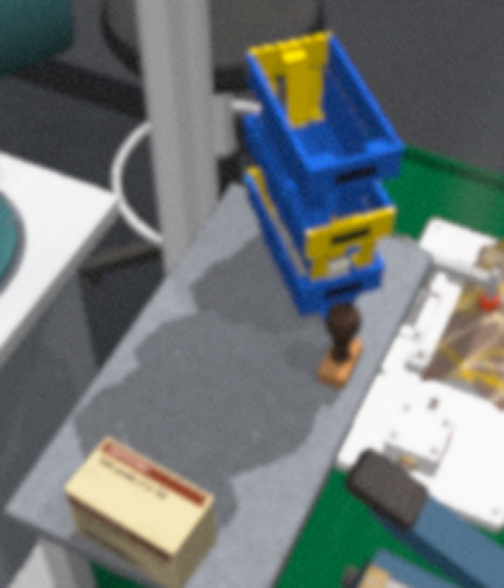

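View pics/t11f.png

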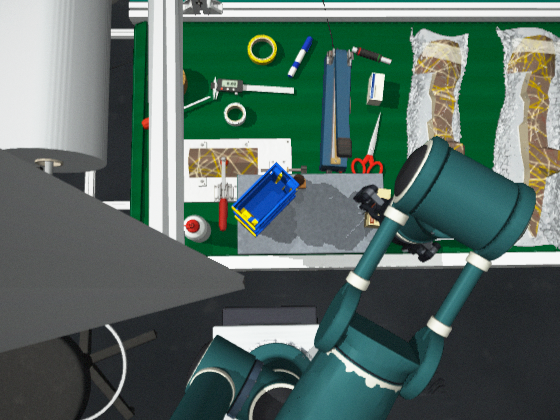

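```bash
python3 - <<'E'
from h import *
a=cv2.imread("pics/s11.png")
T=[zp(x,y,180,160,6) for x,y in[(310,280),(452,412),(714,148),(578,14)]]
S=[zp(x,y,165,130,2.8) for x,y in[(247,53),(304,172),(402,150),(330,34)]]
# order top: yellowL(X,-Y)?, yellowR(X,Y), blueR(-X,Y), blueFar(-X,-Y)
S=[S[0],S[3],S[2],S[1]]
c={"T":T}
for perm in([0,1,3,2],):
  pass
X,Y=.065,.033
L=[(X,-Y),(X,Y),(-X,Y),(-X,-Y)]
th=2.353;R=np.array([[np.cos(th),-np.sin(th)],[np.sin(th),np.cos(th)]]);C0=np.array([.4325,.0257])
for l,t in zip(L,T):
    w=C0+R@l; ps=proj("scene",[*w,.348]); print(l,w.round(3),"scene pred",((ps-[165,130])*2.8).round(0))
    j=min(range(4),key=lambda k:np.hypot(*(ps-S[k]))); o1,d1=ray("top",*t);o2,d2=ray("scene",*S[j])
    k=np.linalg.lstsq(np.c_[d1,-d2],o2-o1,rcond=None)[0]; print("  tri",((o1+d1*k[0]+o2+d2*k[1])/2).round(4))
E
```

```text
(0.065, -0.033) [0.41  0.095] scene pred [329.  30.]
  tri [0.4108 0.0945 0.346 ]
(0.065, 0.033) [0.363 0.049] scene pred [244.  49.]
  tri [0.3659 0.0475 0.3467]
(-0.065, 0.033) [ 0.455 -0.044] scene pred [308. 169.]
  tri [ 0.4532 -0.0427  0.3451]
(-0.065, -0.033) [0.502 0.003] scene pred [401. 146.]
  tri [0.5017 0.0034 0.3445]
```

```bash
python3 -c "
from workcell import bot
print(bot.finish_job()); print(bot.read_state()['time'])"
```

```text
the job is handed in; nothing more can be done
None
the job is handed in; nothing more can be done
```

I took the two empty crates apart and stacked both on the carton's crate, each turned half a turn from the one below. I handed the job in at about 25 s of the 61 s allowed; no verdict was reported.

**How they seated:** Both crates met resistance at the expected heights. TCP z was 0.2713 against 0.2714 predicted for the middle crate, and 0.3340 against 0.3339 for the top one. That fits sitting on the lugs rather than nested or perched.

**Final picture checks:**
- **Middle crate over the base:** about 1 mm off along both axes in the top view.
- **Top crate over the middle:** within about 2 mm in the top view and up to about 3.5 mm sideways in the scene view.
- **Top rim:** level, with its four corners triangulated between 0.3445 and 0.3467 m. That is 1.5–3.5 mm below the nominal 0.348 m. I put this down to calibration and to picking corners by eye.
- **Surroundings:** the wash bottle, the stamp and the other carton looked unmoved. The gripper was clear of everything, and the wrist force read about zero.

**Disagreement and what I did not check:** The two views differed by about 2.5 mm on where the base crate stood. I used a value between them for the first placing. After stacking I did not measure the base crate's or its carton's position again. The carton was only partly visible through the end of the stack.

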